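Stack a freshly oiled panel over a separator with a lifter

ROBOT

A 7-joint arm with a two-finger parallel gripper is mounted at the origin on the work surface. World frame = base frame: x ahead of the robot, y to its left, z up, the work surface at z = 0. Lengths are in m, angles in rad, forces in N, time in s.
With the tool pointing down it reaches from about 0.4 to 0.85 m from the base axis. Payload 4.5 kg.
Tool frame: the origin (TCP) lies midway between the tips of the shut fingers; the grasp point (between the pads) lies 19 mm behind it; z points along the fingers, y is the line along which they close (so a half turn about z gives the same grasp; the last joint's range is limited). The gripper opens to 88 mm and grips with 3 to 60 N. Pads are 18 mm wide; open, the fingers measure 123 mm over their backs; the gripper's body (75 mm by 187 mm) begins 45 mm behind the grasp point.
Start: joints at [-1.249, 0.689, -0.195, 1.565, 0.157, 0.902, -0.215], TCP at [0.177, 0.599, 0.199] pointing down, gripper open.
Joint ranges: [-3.01, 3.01], [-0.46, 2.08], [-1.47, 1.51], [0.13, 2.56], [-1, 4.14], [0.04, 2.09], [-2.66, 2.66]. Speed limits (rad/s): [2.57, 2.57, 3.14, 3.14, 3.14, 3.14, 3.14].

INTERFACE

Orientations are given as a unit quaternion [x, y, z, w].
In Python, from plant import sensors, eyes, finish_job gives the robot as it stands.
- The arm moves only by the tool send_rows, never from a script. Its argument "rows" is text: rows parted by semicolons, each of 4 numbers parted by spaces: the shift along the tool's x, y, z normalised to -1 to 1, where 1 is 30 cm, then the turn about the tool's z normalised to -1 to 1, where 1 is 2 pi rad. A call has 1 to 10 rows; each row is the pose to reach, as a shift and turn from the pose commanded when the call began, along the tool's axes at that moment, turning the shorter way round; what a row does not reach only later rows make up. A row lasts 1/12 s, in which the tool goes at most 41.7 mm and 7.16 degrees, less where a joint would pass 70% of its speed; a pose out of reach is approached as far as the arm can. A call with a number of a shift or a turn outside -1 to 1 is refused whole. A call with a gripper value outside its range is refused whole. "jaw" is the closure, from -1 (fully open) to 1 (shut), set as the call begins (left out, the last holds). The fingers move at their own pace and stop on an object; "force" is the grip in N (left out, the last holds). Time passes only in rows, so rows that repeat a pose let the fingers close. It gives the time, the measured TCP pose, the force, the opening and the grip force at its end, in the units of the state.
- sensors.get_state(): the state, without advancing time (a new reading comes with each control period).
- eyes.snapshot(name): name is "scene" or "side" or "wrist"; returns (picture, depth): 420x560x3 uint8, red, green, blue; 420x560 float32, m along the optical axis (not along the pixel's ray), 0 where there is no reading.
- eyes.calibration(name): a dict with "fov_y" (degrees; the focal length in pixels is half the picture's height over the tangent of half this angle, whatever the lens; pixels are square), "cx", "cy" (the principal point, pixels), "world_from_camera" (4x4, takes a point from camera to world coordinates). Camera axes: x right, y down, z forward; pixel columns grow to the right and rows downward; lengths in m; the calibration is good to about 2 mm. A picture is of the moment at which its call begins: read the wrist's pose just before it. calibration takes no time and is no camera call; for the wrist camera it gives the pose at the moment of the call.
- finish_job(): hands the job in; it is judged then, once.
The state is a dict: "clock": time; "q": joint angles; "qd": joint speeds; "joint_torque": joint torques, N m; "tool_pos": TCP position; "eef_rot": TCP orientation; "contact_force": force on the tool from outside, world axes, zero at the start; "moment": the same for the moment, N m; "opening": opening from 0.0 (shut) to 1.0 (fully open); "finger_force": force on a finger pad.
Only numpy, scipy, OpenCV 4.12 (cv2) and the standard library are available. Lean on these libraries where they do the work, as an engineer would, in place of code of your own. Each camera call takes 0.05 s, during which the arm holds its last target. There are 200 camera calls.

TASK

Take the separator board off the sloping rest and lay it, battens up, on the plywood panel that lies on the pallet, edges in line to within a centimetre. Then take the lifter by its handle, slide its blade under the freshly oiled panel on the drying stand, lift it clear without fingers or arm touching it, and lower it, level and gently, onto the separator's battens, square with the panel below and centred over it to within a centimetre. Draw the blade out, lay the lifter back down flat on the bench, and leave the panel on the pallet, and everything else on the bench, where it is.

Things in the scene. Friction and masses are not known exactly. Their poses are not given: they have to be found in the camera images.
- panel: the oiled plywood panel, 100 (x) x 120 (y) x 10 thick, lying on the two battens of the drying stand. Origin: centre of its underside; z up. Do not touch it with the gripper.
- base_panel: the plywood panel of the same size that already lies on the pallet, 100 (x) x 120 (y) x 10 thick. Origin: centre of its underside, z up; its top is 10 above the origin.
- separator: white-faced hardboard sheet 100 (x) x 120 (y) x 4, mass 90 g, with two light battens along x on its upper face, each 90 long, 10 wide, 20 high, centred at y = -27 and +27: 64 over their outer faces (grip both together there), 44 free between. Starts on the rest, pitched 40 degrees, +x edge higher, battens up and towards the robot. Origin: centre of the sheet's underside; z to the batten side.
- lifter: a spatula, 150 g: flat steel blade 32 wide, 3 thick, underside at z = 0 from x = -30 to +100 (tip). A handle rises from the blade near x = 0, leaning back 20 degrees; nothing above the blade ahead of x = +6. Origin: on the blade's underside, z up. Starts flat on the bench.
- lifter_grip (a point): middle of the lifter's square wooden grip, 22 x 22 and 75 long, at (-27, 0, 65) in the lifter's frame. The grip's axis is the lifter's direction (-0.342, 0, 0.940), up and back; its end is 37.5 farther along it. A steel neck 14 wide joins it to the blade.
- drying_stand: fixed drying stand: board 110 (x) x 130 (y) x 18 high with two dark battens along x on it, 90 long, 10 wide, 20 high (tops at 38), centred at y = -27 and +27 (44 of free space between them). The free slot runs right through along x, 20 high. Origin: centre of its underside on the bench, z up.
- pallet: fixed low pallet, 130 (x) x 150 (y) x 12 high; carries base_panel. Origin: centre of its underside on the bench.
- rest: fixed sloping rest, grey: a board 120 x 130 pitched 40 degrees, its +x end the higher, with a low lip along the lower edge. The middle of its sloping face is 60 above the origin, which lies on the bench. About 100 high in all.
- offcut_long: softwood offcut, 150 x 40 x 28 mm, not part of the job: leave it alone. Origin: centre of its underside.
- offcut_short: softwood offcut block, 45 x 38 x 30 mm, not part of the job: leave it alone. Origin: centre of its underside.
- tape_measure: black tape measure, 62 x 36 x 60 mm, not part of the job: leave it alone. Origin: centre of its underside.
- jar: closed glass jar, 60 diameter, 70 mm, not part of the job: leave it alone. Origin: centre of its underside.
- bar_clamp: long bar clamp lying on the bench, 340 long mm, not part of the job: leave it alone. Origin: centre of its underside.
- pulley: small steel pulley block, about 70 x 44 x 22 mm, not part of the job: leave it alone. Origin: centre of its underside.
- phone: black phone, 145 x 70 x 8 mm, not part of the job: leave it alone. Origin: centre of its underside.
- shackle: small steel shackle, about 60 x 44 x 12 mm, not part of the job: leave it alone. Origin: centre of its underside.
Things that resemble listed ones, but are neither listed nor needed, are in the scene too. Leave any green or red look-alike of the lifter alone.

How it is judged:
On the way, in this order (a step that is already met when the one before it is completed fails the run):
1. the separator lies flat on the panel on the pallet, battens up, edges in line, let go (horizontal distance between separator and base_panel below 0.012 m and z of separator in the frame of base_panel between 0.006 and 0.014 m and angle between separator's own z axis and vertical below 0.06 rad and angle between the x axis of separator and the x axis of base_panel, either way round below 0.14 rad and contact force between the fingers and separator below 0.05 N and contact force between separator and base_panel above 0.2 N), for 0.2 s.
2. the oiled panel is carried on the lifter alone, clear of its stand (contact force between panel and lifter above 0.2 N and height (world z) of panel above 0.06 m and contact force between panel and drying_stand below 0.02 N and angle between panel's own z axis and vertical below 0.3 rad), for 0.3 s.
3. the oiled panel rests on the separator's battens, square with and centred over the panel below (horizontal distance between separator and base_panel below 0.012 m and z of separator in the frame of base_panel between 0.006 and 0.014 m and angle between each of separator, panel's own z axis and vertical below 0.06 rad and angle between the x axis of separator and the x axis of base_panel, either way round below 0.14 rad and horizontal distance between panel and base_panel below 0.015 m and z of panel in the frame of separator between 0.02 and 0.028 m and angle between the x axis of panel and the x axis of base_panel, either way round below 0.15 rad and contact force between panel and separator above 0.2 N), for 0.2 s.
At the end, for the whole second after the job is handed in: Separator flat on the lower panel (centres within 12 mm, edges within 8 degrees, battens up); oiled panel flat on the battens, its centre within 15 mm of the lower panel's and edges within 8.5 degrees; lifter free, lying with its blade flat on the bench; all at rest (all of step 3 and contact force between each of panel, the fingers and lifter below 0.05 N and height (world z) of lifter below 0.008 m and angle between lifter's own z axis and vertical below 0.08 rad and linear speed of each of panel, lifter below 0.02 m/s and contact force between separator and base_panel above 0.2 N); the robot touches nothing.
It fails at once if the oiled panel is touched by the fingers or arm (contact force between any of the fingers, the arm and panel above 0.3 N).
It fails at once if the oiled panel is tipped more than 23 degrees or dropped or flung (faster than 1 m/s) (angle between panel's own z axis and vertical above 0.4 rad or linear speed of panel above 1 m/s).
It fails at once if the panel on the pallet is shifted more than 15 mm (distance of base_panel from where it was at the start of the episode above 0.015 m).
It fails at once if a bystander is shifted more than 30 mm (distance of any of offcut_long, offcut_short, tape_measure, jar, bar_clamp, pulley, phone, shackle from where it was at the start of the episode above 0.03 m).
It also fails if it takes over 72 s, if anything falls off the work surface, if the arm or the gripper's body presses on something with over 40 N, if the wrist force passes 120 N, or if a joint passes its speed limit or range.

## Working session

There is one attempt and no reset: what is moved stays moved. The work goes in short steps, Python scripts to look and compute and a tool call to move; the robot and the scene stay as the last step left them, time stands still between calls to the robot, and variables do not carry over. Pictures are saved under pics/ and viewed, at most 10 in all, crops included, and the job is handed in when it is done.

Besides the shell and the picture viewer there is one more tool, called after ">>>" by a JSON object that holds its "fn" and its "kwargs". send_rows: Moves the arm, as the interface text tells. Scaled input: -1 to 1 covers 30 cm each way for a shift and 2 pi rad each way for a turn. Its arguments: {"type":"object","properties":{"rows":{"type":"string"},"jaw":{"type":"number"},"force":{"type":"number"}},"required":["rows"]}

```bash
mkdir -p pics; ls; cat > h.py <<'E'
import numpy as np, cv2
from plant import sensors, eyes
def cal(n):
    c=eyes.calibration(n); f=210/np.tan(np.radians(c['fov_y'])/2)
    return f,c['cx'],c['cy'],np.array(c['world_from_camera'])
def cloud(n,d):
    f,cx,cy,T=cal(n); v,u=np.mgrid[:420,:560]
    P=np.stack([(u-cx)/f*d,(v-cy)/f*d,d],-1)
    return P@T[:3,:3].T+T[:3,3]
E
python3 - <<'E'
from h import *
print(sensors.get_state())
for n in('scene','side'):
    p,d=eyes.snapshot(n); np.savez(n+'0.npz',p=p,d=d,P=cloud(n,d)); cv2.imwrite(f'pics/{n}0.png',p[:,:,::-1]); print(n,cal(n),(d>0).mean())
a=cv2.imread('pics/scene0.png');
E
```

```text
pics
{'clock': 0.0, 'q': array([-1.24920988,  0.68998369, -0.19453846,  1.56631277,  0.15731702,
        0.90250002, -0.21511909]), 'qd': array([ 1.84352762e-03,  3.64103533e-04,  2.75448092e-05,  8.66436512e-04,
       -1.04788957e-03, -1.97699323e-04, -1.18428571e-03]), 'joint_torque': array([ 2.55471323e-04, -5.27546668e+01, -1.26710761e+00, -1.53429508e+01,
       -5.27215283e-02,  6.39716411e-03,  1.64205862e-04]), 'tool_pos': array([0.17724155, 0.59862295, 0.19821923]), 'eef_rot': array([ 1.43352125e-01,  9.89671334e-01, -9.01980424e-04, -6.59644341e-05]), 'contact_force': array([-0.46538653,  0.11229695, -0.0406955 ]), 'moment': array([-0.02195647, -0.00877794, -0.01539628]), 'finger_force': 0.0, 'opening': 1.0006589874812903}
scene (np.float64(460.00714309981777), 285.7310569093599, 210.9032609828547, array([[-0.79466966,  0.4567037 , -0.39990232,  1.11668275],
       [ 0.60702568,  0.59300042, -0.52902771,  0.77896997],
       [-0.00446667, -0.66315325, -0.74847032,  1.22120029],
       [ 0.        ,  0.        ,  0.        ,  1.        ]])) 0.9957440476190477
side (np.float64(506.78614043282425), 281.1211596985683, 210.87882251174523, array([[ 0.98551549, -0.08450332,  0.147032  ,  0.30789412],
       [-0.16820463, -0.59749146,  0.78403517, -1.13828204],
       [ 0.02159679, -0.79741027, -0.60305094,  0.94395438],
       [ 0.        ,  0.        ,  0.        ,  1.        ]])) 0.9956377551020408
```

View pics/scene0.png

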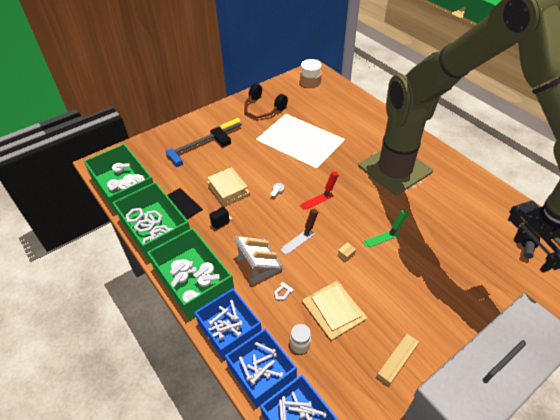

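View pics/side0.png

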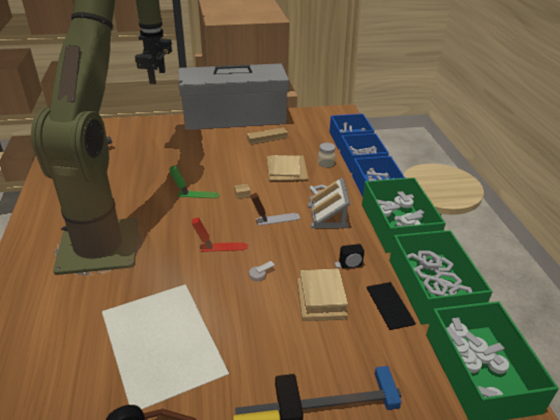

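Scene view: candidates for the lifter are the steel one with the brown handle (300,232), the red look-alike (320,195) and the green one (385,235); I choose the steel one. Separator on the rest is at (258,255). The two light panels are at (229,186) and (335,308); which is stand and which is pallet I'll settle by height. In the side view the lifter is at (275,215), and the panels at (323,290) and (287,168).

```bash
cat >> h.py <<'E'
def rect(xy):
    (c,s,a)=cv2.minAreaRect(xy.astype(np.float32)); b=cv2.boxPoints((c,s,a)); e=b[1]-b[0]
    ang=np.degrees(np.arctan2(e[1],e[0])); ang=(ang+45)%90-45
    return np.round(c,4),np.round(s,4),round(ang,2)
E
python3 - <<'E'
from h import *
for n,boxes in dict(scene=dict(A=(205,160,255,210),B=(298,275,370,345),S=(230,228,290,285),L=(275,200,325,258)),side=dict(A=(290,262,355,325),B=(258,145,315,188),S=(300,172,355,230),L=(240,185,305,230))).items():
    z=np.load(n+'0.npz'); P=z['P']; p=z['p']
    bz=P[::4,::4].reshape(-1,3); 
    for k,(a,b,c,d) in boxes.items():
        Q=P[b:d,a:c].reshape(-1,3); C=p[b:d,a:c].reshape(-1,3).astype(int)
        h,e=np.histogram(Q[:,2],bins=np.arange(-.006,.13,.004)); print(n,k,'bench',np.round(np.median(Q[abs(Q[:,2])<.008,2]),4),dict(zip(np.round(e*1000).astype(int).tolist(),h.tolist())))
        if k in'AB':
            m=abs(Q[:,2]-(.053 if k=='A' else .022))<.004
            m=abs(Q[:,2]-(.053 if k=='A' else .022))<.003
            M=np.zeros(P.shape[:2],np.uint8); M[b:d,a:c]=(m*255).reshape(d-b,c-a); M=cv2.morphologyEx(M,cv2.MORPH_OPEN,np.ones((3,3)))
            print(' top',rect(P[M>0][:,:2]),M.sum()/255)
    img=cv2.resize(p[200:262,270:332] if n=='scene' else p[150:230,240:360],None,fx=6,fy=6)[:,:,::-1]
    cv2.imwrite(f'pics/crop_{n}.png',img)
E
```

```text
scene A bench 0.0024 {-6: 83, -2: 546, 2: 646, 6: 208, 10: 35, 14: 62, 18: 108, 22: 58, 26: 5, 30: 0, 34: 0, 38: 12, 42: 48, 46: 279, 50: 304, 54: 75, 58: 12, 62: 6, 66: 1, 70: 1, 74: 0, 78: 0, 82: 0, 86: 0, 90: 0, 94: 0, 98: 0, 102: 0, 106: 0, 110: 0, 114: 0, 118: 0, 122: 0}
 top (array([0., 0.]), array([0., 0.]), np.float32(0.0)) 0.0
scene B bench 0.002 {-6: 163, -2: 1207, 2: 1203, 6: 215, 10: 343, 14: 335, 18: 355, 22: 729, 26: 210, 30: 4, 34: 4, 38: 5, 42: 11, 46: 11, 50: 6, 54: 3, 58: 5, 62: 10, 66: 55, 70: 110, 74: 27, 78: 0, 82: 0, 86: 0, 90: 0, 94: 0, 98: 0, 102: 0, 106: 0, 110: 0, 114: 0, 118: 0, 122: 0}
 top (array([0.5799, 0.3237]), array([0.0947, 0.1044]), np.float32(1.75)) 146.0
scene S bench 0.0023 {-6: 107, -2: 871, 2: 994, 6: 227, 10: 75, 14: 21, 18: 11, 22: 10, 26: 18, 30: 40, 34: 59, 38: 39, 42: 33, 46: 41, 50: 46, 54: 46, 58: 47, 62: 50, 66: 48, 70: 48, 74: 50, 78: 48, 82: 55, 86: 62, 90: 99, 94: 132, 98: 83, 102: 35, 106: 10, 110: 1, 114: 0, 118: 0, 122: 0}
scene L bench 0.0025 {-6: 137, -2: 980, 2: 1232, 6: 290, 10: 33, 14: 4, 18: 4, 22: 7, 26: 4, 30: 3, 34: 8, 3
[... 728 characters left out ...]
102: 0, 106: 0, 110: 0, 114: 0, 118: 0, 122: 0}
 top (array([0.5805, 0.3217]), array([0.1139, 0.0901]), np.float32(-1.32)) 66.0
side S bench 0.0018 {-6: 75, -2: 843, 2: 705, 6: 174, 10: 116, 14: 54, 18: 10, 22: 14, 26: 12, 30: 60, 34: 71, 38: 41, 42: 47, 46: 49, 50: 48, 54: 59, 58: 66, 62: 58, 66: 62, 70: 65, 74: 56, 78: 54, 82: 58, 86: 61, 90: 102, 94: 123, 98: 67, 102: 16, 106: 7, 110: 1, 114: 0, 118: 0, 122: 0}
side L bench 0.0018 {-6: 109, -2: 1281, 2: 1078, 6: 128, 10: 14, 14: 17, 18: 14, 22: 19, 26: 24, 30: 46, 34: 13, 38: 8, 42: 10, 46: 6, 50: 10, 54: 6, 58: 12, 62: 6, 66: 12, 70: 4, 74: 12, 78: 12, 82: 7, 86: 7, 90: 13, 94: 16, 98: 15, 102: 16, 106: 1, 110: 0, 114: 0, 118: 0, 122: 0}
```

View pics/crop_side.png

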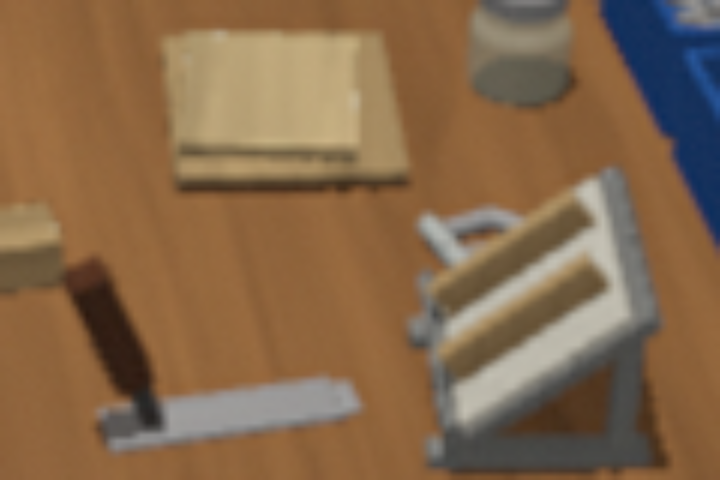

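The crop shows the steel blade with the dark-brown handle at left (100,330), plain grey, so it is the right lifter. Its blade points roughly +x. The base panel sits off-centre on its pallet, and the separator on the rest faces the robot with both battens visible. Next, coarse poses for each.

```bash
cat >> h.py <<'E'
from scipy.spatial.transform import Rotation as R
def plan(x=None,y=None,z=None,yaw=None):
    "yaw = world direction (deg) of tool x; prints tool shift/turn normalised"
    s=sensors.get_state(); p=np.array(s['tool_pos']); M=R.from_quat(s['eef_rot']).as_matrix()
    t=np.array([p[i] if v is None else v for i,v in enumerate((x,y,z))]); d=M.T@(t-p)/.3
    y0=np.degrees(np.arctan2(M[1,0],M[0,0])); dy=0 if yaw is None else (yaw-y0+180)%360-180
    print('clock %.2f at'%s['clock'],np.round(p,4),'yaw %.2f'%y0,'shift',np.round(d,4),'turn',round(-dy/360,4),'q',np.round(s['q'],2),'open %.3f'%s['opening'],'F',np.round(s['contact_force'],2))
E
python3 - <<'E'
from h import *
for n,boxes in dict(scene=dict(A=(205,160,255,210),S=(230,228,290,285),L=(275,200,325,258)),side=dict(A=(290,262,355,325),S=(300,172,355,230),L=(240,185,305,230))).items():
    z=np.load(n+'0.npz'); P=z['P']; p=z['p']
    for k,(a,b,c,d) in boxes.items():
        Q=P[b:d,a:c].reshape(-1,3); C=p[b:d,a:c].reshape(-1,3).astype(int); sat=C.max(1)-C.min(1)
        if k=='A': m=(abs(Q[:,2]-.0495)<.006); print(n,k,rect(Q[m,:2]),m.sum())
        if k=='S':
            m=(sat<40)&(C.min(1)>150)&(Q[:,2]>.025); q=Q[m]; c0=np.median(q,0); w=np.linalg.svd(q-c0,full_matrices=0)[2][2]; w*=np.sign(w[2]); r=abs((q-c0)@w)<.005; c0=q[r].mean(0);w=np.linalg.svd(q[r]-c0,full_matrices=0)[2][2]; w*=np.sign(w[2]); print(n,k,m.sum(),np.round(c0,4),'n',np.round(w,3),'tilt',np.degrees(np.arccos(w[2])),'up dir',np.degrees(np.arctan2(-w[1],-w[0])),q.min(0),q.max(0))
        if k=='L':
            m=(sat<30)&(C.min(1)>110)&(abs(Q[:,2])<.012); print(n,k,'blade',rect(Q[m,:2]),m.sum())
            h=Q[(Q[:,2]>.045)&(Q[:,2]<.11)&(C.max(1)<120)]; print('grip',h.mean(0),len(h))
plan()
p,d=eyes.snapshot('wrist'); f,cx,cy,T=cal('wrist'); print(f,np.round(T,3),sensors.get_state()['tool_pos'])
cv2.imwrite('pics/w0.png',p[:,:,::-1])
E
```

```text
scene A (array([ 0.5849, -0.2688]), array([0.1799, 0.1215]), np.float32(-6.28)) 657
scene S 514 [0.6862 0.0571 0.078 ] n [-0.722 -0.033  0.691] tilt 46.29983934749401 up dir 2.5801585763388184 [ 0.61540232 -0.02319301  0.02848017] [1.11668275 0.77896997 1.22120029]
scene L blade (array([0.5199, 0.0489]), array([0.128 , 0.0341]), np.float32(5.46)) 254
grip [0.45960738 0.04753294 0.07590589] 125
side A (array([ 0.5763, -0.289 ]), array([0.1257, 0.1007]), np.float32(-4.27)) 1492
side S 290 [0.6702 0.003  0.0685] n [-0.68   0.21   0.703] tilt 45.35527410840989 up dir -17.126832461076003 [ 0.30789412 -1.13828204  0.03063603] [0.71610244 0.09722817 0.94395438]
side L blade (array([0.5225, 0.0494]), array([0.129 , 0.0404]), np.float32(4.15)) 242
grip [0.45753178 0.03602097 0.07862075] 149
clock 0.10 at [0.1773 0.5987 0.1983] yaw 163.52 shift [0. 0. 0.] turn 0.0 q [-1.25  0.69 -0.19  1.57  0.16  0.9  -0.22] open 1.002 F [0.92 0.28 0.13]
302.2068837879425 [[ 0.284  0.916  0.283  0.104]
 [ 0.959 -0.271 -0.085  0.622]
 [-0.001  0.295 -0.955  0.384]
 [ 0.     0.     0.     1.   ]] [0.17727827 0.59880054 0.19841462]
```

```bash
python3 - <<'E'
from h import *
plan(.30,.33,.33,180);plan(.50,.03,.36,180)
E
```

```text
clock 0.15 at [0.1773 0.5988 0.1984] yaw 163.51 shift [-0.6466 -0.7437 -0.4376] turn -0.0458 q [-1.25  0.69 -0.19  1.57  0.16  0.9  -0.22] open 0.997 F [ 0.82 -0.1  -0.55]
clock 0.15 at [0.1773 0.5988 0.1984] yaw 163.51 shift [-1.5696 -1.5135 -0.5365] turn -0.0458 q [-1.25  0.69 -0.19  1.57  0.16  0.9  -0.22] open 0.997 F [ 0.82 -0.1  -0.55]
```

>>> {"fn": "send_rows", "kwargs": {"rows": "-0.65 -0.75 -0.44 -0.046; -0.65 -0.75 -0.44 -0.046; -0.65 -0.75 -0.44 -0.046; -0.65 -0.75 -0.44 -0.046; -0.65 -0.75 -0.44 -0.046; -0.65 -0.75 -0.44 -0.046; -0.65 -0.75 -0.44 -0.046; -0.65 -0.75 -0.44 -0.046; -0.65 -0.75 -0.44 -0.046", "jaw": -1}}

```text
clock: 0.9
tool_pos: [0.3046, 0.3226, 0.3331]
eef_rot: [0.004, 1.0, -0.001, 0.002]
contact_force: [0.1, -1.2, 0.2]
opening: 0.998
finger_force: 0.0
```

```bash
python3 - <<'E'
from h import *
plan(.50,.03,.36,180)
E
```

```text
clock 0.90 at [0.3046 0.3226 0.3331] yaw 179.49 shift [-0.6603 -0.9696 -0.0854] turn -0.0014 q [-0.68  0.29 -0.32  1.87  0.11  1.    0.51] open 0.998 F [ 0.11 -1.23  0.16]
```

>>> {"fn": "send_rows", "kwargs": {"rows": "-0.65 -0.97 -0.085 -0.0014; -0.65 -0.97 -0.085 -0.0014; -0.65 -0.97 -0.085 -0.0014; -0.65 -0.97 -0.085 -0.0014; -0.65 -0.97 -0.085 -0.0014; -0.65 -0.97 -0.085 -0.0014; -0.65 -0.97 -0.085 -0.0014; -0.65 -0.97 -0.085 -0.0014; -0.65 -0.97 -0.085 -0.0014; -0.65 -0.97 -0.085 -0.0014"}}

```text
clock: 1.73
tool_pos: [0.4981, 0.0325, 0.356]
eef_rot: [-0.001, 1.0, -0.001, 0.0]
contact_force: [-0.2, 0.6, 0.4]
opening: 1.0
finger_force: 0.0
```

```bash
python3 - <<'E'
from h import *
plan()
f,cx,cy,T=cal('wrist');p,d=eyes.snapshot('wrist'); P=cloud('wrist',d); np.savez('w1.npz',p=p,d=d,P=P,T=T); print(np.round(T,3))
cv2.imwrite('pics/w1.png',cv2.resize(p[:,:,::-1],(800,600),interpolation=cv2.INTER_CUBIC))
E
```

```text
clock 1.73 at [0.4981 0.0325 0.356 ] yaw -179.91 shift [0. 0. 0.] turn 0.0 q [-0.04  0.35 -0.17  1.69  0.07  1.11  1.34] open 1.000 F [-0.18  0.62  0.42]
[[-0.002  0.955  0.296  0.422]
 [ 1.     0.002 -0.002  0.034]
 [-0.002  0.296 -0.955  0.542]
 [ 0.     0.     0.     1.   ]]
```

View pics/w1.png

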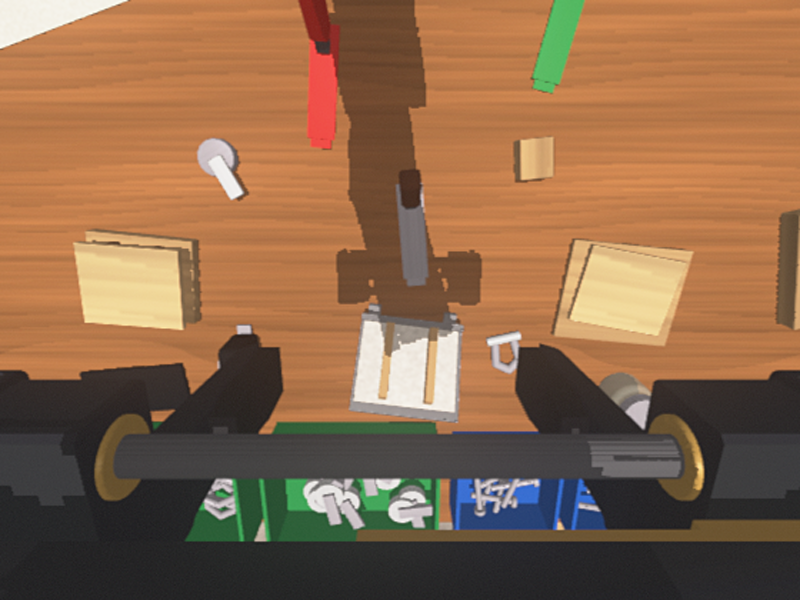

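The wrist view (enlarged ×1.43) shows the oiled panel on its stand at (133,285), the base panel on the larger pallet at (628,290), the separator on the rest at (410,365), and the steel lifter at (412,230) with its blade pointing down the image (+x). The red lifter is at (322,80), the green one at (557,45).

```bash
cat >> h.py <<'E'
def onplane(n,T,uv,z):
    f,cx,cy,_=cal(n); uv=np.atleast_2d(uv).astype(float); r=np.c_[(uv[:,0]-cx)/f,(uv[:,1]-cy)/f,np.ones(len(uv))]@T[:3,:3].T
    return T[:3,3]+r*((z-T[2,3])/r[:,2])[:,None]
E
python3 - <<'E'
from h import *
z=np.load('w1.npz');p=z['p'];P=z['P'];T=z['T']
k=.7
for nm,(u,v) in dict(base=(628,290),pal_l=(566,285),pal_r=(675,320),pal_b=(600,334),stand=(133,290),standboard=(193,280),bench=(500,250),bench2=(200,360),blade=(410,240),white=(408,365),batt=(432,365)).items():
    u,v=int(u*k),int(v*k); print(nm,p[v-1:v+2,u-1:u+2].reshape(-1,3).mean(0).round(),P[v,u].round(3))
h=cv2.cvtColor(p,cv2.COLOR_RGB2HSV).astype(int)
def quad(m,nm,zz):
    m=cv2.morphologyEx(m.astype(np.uint8)*255,cv2.MORPH_OPEN,np.ones((3,3)))
    c=max(cv2.findContours(m,0,1)[0],key=cv2.contourArea)[:,0]; X=onplane('wrist',T,c,zz); print(nm,cv2.contourArea(c),rect(X[:,:2]))
box=lambda a,b,c,d:(np.indices(p.shape[:2])[1]>=a*k)&(np.indices(p.shape[:2])[1]<c*k)&(np.indices(p.shape[:2])[0]>=b*k)&(np.indices(p.shape[:2])[0]<d*k)
for t in(190,200,210,220): quad(box(540,225,710,360)&(h[...,2]>t),'base%d'%t,.022); quad(box(60,225,210,345)&(h[...,2]>t),'pan%d'%t,.048)
quad(box(380,160,445,300)&(h[...,1]<70)&(h[...,2]>60),'blade',.003)
E
```

```text
base [241. 218. 156.] [0.58  0.325 0.023]
pal_l [219. 177. 122.] [0.576 0.25  0.013]
pal_r [182. 121.  75.] [0.629 0.407 0.001]
pal_b [220. 174. 120.] [0.643 0.304 0.012]
stand [240. 214. 153.] [ 0.576 -0.281  0.048]
standboard [132. 102.  73.] [ 0.572 -0.224  0.015]
bench [199. 130.  79.] [ 0.535  0.166 -0.   ]
bench2 [185. 120.  75.] [ 0.69  -0.237 -0.002]
blade [118. 111. 112.] [0.522 0.051 0.003]
white [242. 237. 229.] [0.665 0.048 0.063]
batt [228. 186. 129.] [0.656 0.076 0.08 ]
base190 5246.0 (array([0.5866, 0.3235]), array([0.1667, 0.1354]), np.float32(-5.18))
pan190 4576.5 (array([ 0.566 , -0.2944]), array([0.1588, 0.1162]), np.float32(-6.58))
base200 4726.5 (array([0.5894, 0.3145]), array([0.1479, 0.1271]), np.float32(-5.42))
pan200 3832.0 (array([ 0.5722, -0.3019]), array([0.1452, 0.0996]), np.float32(-4.57))
base210 4570.0 (array([0.5892, 0.3146]), array([0.146 , 0.1264]), np.float32(-5.59))
pan210 3764.0 (array([ 0.5732, -0.2902]), array([0.12  , 0.0994]), np.float32(-4.52))
base220 3511.0 (array([0.5863, 0.3244]), array([0.1288, 0.0993]), np.float32(-10.48))
pan220 3686.0 (array([ 0.5731, -0.29  ]), array([0.1194, 0.099 ]), np.float32(-4.55))
blade 947.5 (array([0.5185, 0.05  ]), array([0.1292, 0.0326]), np.float32(4.85))
```

```bash
python3 - <<'E'
from h import *
z=np.load('w1.npz');p=z['p'];P=z['P'];T=z['T']
k=.7
I=np.indices(p.shape[:2]); box=lambda a,b,c,d:(I[1]>=a*k)&(I[1]<c*k)&(I[0]>=b*k)&(I[0]<d*k)
def cont(m,o=3):
    m=cv2.morphologyEx(m.astype(np.uint8)*255,cv2.MORPH_OPEN,np.ones((o,o))); return max(cv2.findContours(m,0,1)[0],key=cv2.contourArea)[:,0]
for t in(190,198,205): 
    c=cont(box(540,225,710,360)&(p[...,1]>t),5); print('base',t,cv2.contourArea(c),rect(onplane('wrist',T,c,.022)[:,:2]))
# separator: white sheet pixels, plane fit from depth, outline mapped on plane
h=cv2.cvtColor(p,cv2.COLOR_RGB2HSV); r=box(340,305,470,425)
w=r&(h[...,1]<45)&(h[...,2]>195); c=cont(w|(r&(p[...,0]>185)&(h[...,1]>60)&(P[...,2]>.035)),3)
q=P[w&(P[...,2]>.02)]; c0=np.median(q,0)
for _ in range(4):
    n=np.linalg.svd(q-c0,full_matrices=0)[2][2]; n*=np.sign(n[2]); q=q[abs((q-c0)@n)<.004]; c0=q.mean(0)
print('plane',c0.round(4),n.round(3),np.degrees(np.arccos(n[2])),'yaw',np.degrees(np.arctan2(-n[1],-n[0])),len(q))
f,cx,cy,_=cal('wrist')
def onpl(uv,c0,n):
    r=np.c_[(uv[:,0]-cx)/f,(uv[:,1]-cy)/f,np.ones(len(uv))]@T[:3,:3].T; return T[:3,3]+r*(((c0-T[:3,3])@n)/(r@n))[:,None]
def frame(yaw,t=np.radians(40)):
    a=np.radians(yaw); X=np.array([np.cos(a)*np.cos(t),np.sin(a)*np.cos(t),np.sin(t)]); Y=np.array([-np.sin(a),np.cos(a),0]); return X,Y
yaw=np.degrees(np.arctan2(-n[1],-n[0])); X,Y=frame(yaw); nn=np.cross(X,Y); nn*=np.sign(nn[2])
cc=cont(w|(r&(p[...,0]>150)&(P[...,2]>.03)&((P-c0)@nn>-.004)&((P-c0)@nn<.03)),3)
pts=onpl(c.astype(float),c0,nn); xy=np.c_[(pts-c0)@X,(pts-c0)@Y]; (m,s,a)=cv2.minAreaRect(xy.astype(np.float32)); print('sheet rect',m,s,a,'centre top',(c0+X*m[0]+Y*m[1]).round(4))
b=r&(h[...,1]>60)&(p[...,0]>170)&((P-c0)@nn>.008); print('batten px',b.sum(), P[b].min(0),P[b].max(0))
lab=cv2.connectedComponentsWithStats(b.astype(np.uint8)); 
for i in range(1,lab[0]):
    if lab[2][i,4]>60:
        Q=P[lab[1]==i]; t=Q-c0; g=np.c_[t@X,t@Y,t@nn]; print(lab[2][i,4],'local mean',g.mean(0).round(4),g.min(0).round(4),g.max(0).round(4),rect(g[:,:2]), 'world',Q.mean(0).round(4))
o=p.copy(); cv2.drawContours(o,[c],-1,(255,0,255),1); cv2.imwrite('pics/sep.png',cv2.resize(o[205:305,230:340,::-1],None,fx=5,fy=5,interpolation=0))
E
```

```text
base 190 3010.5 (array([0.5895, 0.3197]), array([0.1205, 0.0906]), np.float32(-10.64))
base 198 2855.5 (array([0.5907, 0.3193]), array([0.1196, 0.0886]), np.float32(-11.13))
base 205 2490.0 (array([0.5914, 0.3191]), array([0.1183, 0.0872]), np.float32(-11.14))
plane [0.6715 0.0462 0.0685] [-0.681  0.089  0.727] 43.39877003027598 yaw -7.443426624460689 536
sheet rect (-0.006409965455532074, -0.0030833445489406586) (0.10025327652692795, 0.12122951447963715) 0.16561678051948547 centre top [0.6662 0.0438 0.0643]
batten px 441 [0.42054678 0.01464623 0.05418769] [0.69614526 0.08447847 0.54174271]
258 local mean [0.0016 0.0273 0.0219] [-0.0367 -0.0424  0.0093] [0.1146 0.0326 0.5217] (array([0.0449, 0.0081]), array([0.0373, 0.1682]), np.float32(-23.43)) world [0.6623 0.075  0.0862]
174 local mean [ 0.0129 -0.0263  0.0224] [-0.0168 -0.0424  0.0115] [ 0.1146 -0.0214  0.5217] (array([ 0.0495, -0.0298]), array([0.0138, 0.1319]), np.float32(-5.04)) world [0.6636 0.0207 0.0939]
```

View pics/sep.png

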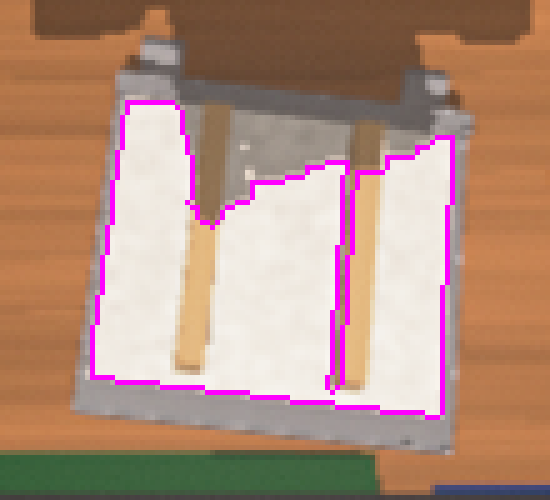

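The outline fits the separator: 100.3 × 121.2 mm, against 100 × 120 given. Both battens lie inside it, and the top part is in the arm's shadow. The base panel measures short, so I'll check it close up.

```bash
python3 - <<'E'
from h import *
z=np.load('w1.npz');p=z['p']
o=p.copy().astype(int); o=np.clip((o-100)*1.6,0,255).astype(np.uint8)
cv2.imwrite('pics/base.png',cv2.resize(o[155:255,375:495,::-1],None,fx=6,fy=6,interpolation=cv2.INTER_CUBIC))
E
```

```text
(no output)
```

View pics/base.png

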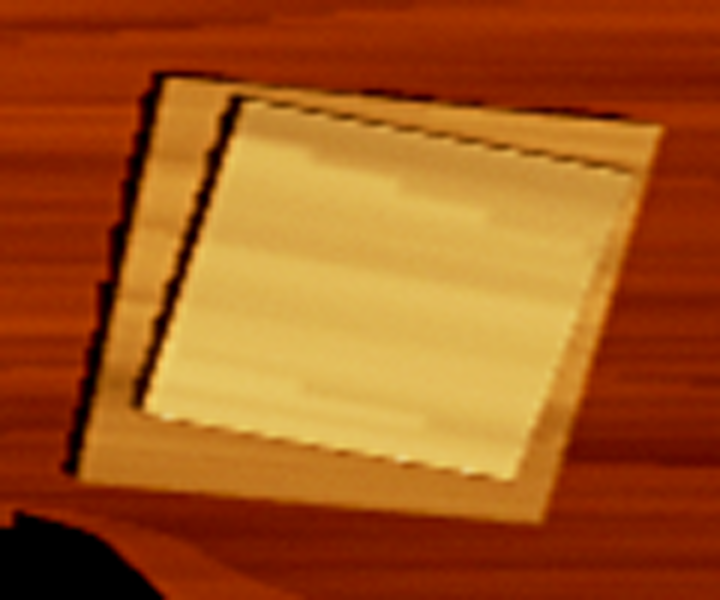

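The crop shows the base panel top clearly, its corners at (242,100), (632,175), (515,480) and (145,410), turned on the pallet; a darker grain band on the near side had spoiled the mask. I'll cast these corners onto z = 22 mm.

```bash
python3 - <<'E'
from h import *
T=np.load('w1.npz')['T']
def q(c,z):
    c=(np.array(c)+.5)/6-.5+[375,155]; X=onplane('wrist',T,c,z)[:,:2]
    TL,TR,BR,BL=X; print('centre',X.mean(0).round(4),'y sides',np.linalg.norm(TR-TL).round(4),np.linalg.norm(BR-BL).round(4),'x sides',np.linalg.norm(BL-TL).round(4),np.linalg.norm(BR-TR).round(4),'yaws',[np.degrees(np.arctan2(-e[0],e[1])).round(2) for e in(TR-TL,BR-BL)],[np.degrees(np.arctan2(e[1],e[0])).round(2) for e in(BL-TL,BR-TR)])
q([(242,100),(632,175),(515,480),(145,410)],.022)
q([(165,76),(664,127),(543,524),(78,480)],.012)
# separator grasp: centre, grip point candidates
yaw=-7.3; a=np.radians(yaw);t=np.radians(40); X=np.array([np.cos(a)*np.cos(t),np.sin(a)*np.cos(t),np.sin(t)]);Y=np.array([-np.sin(a),np.cos(a),0]);N=np.cross(X,Y); top=np.array([.6662,.0438,.0643]); O=top-.004*N
for xg in(0,.01,.02): print(xg,'grip pt',(O+xg*X+.016*N).round(4),'uphill ->TCP',(O+xg*X+.016*N-[0,0,.019]).round(4))
plan(*(O+0*X+.016*N+[0,0,.08])[:3],yaw=180+yaw)
E
```

```text
centre [0.585 0.32 ] y sides 0.1196 0.1195 x sides 0.0978 0.0986 yaws [np.float64(-10.66), np.float64(-11.05)] [np.float64(-9.84), np.float64(-9.91)]
centre [0.5924 0.3196] y sides 0.1508 0.1502 x sides 0.1296 0.1294 yaws [np.float64(-5.71), np.float64(-5.64)] [np.float64(-5.19), np.float64(-5.44)]
0 grip pt [0.6585 0.0448 0.0735] uphill ->TCP [0.6585 0.0448 0.0545]
0.01 grip pt [0.6661 0.0438 0.0799] uphill ->TCP [0.6661 0.0438 0.0609]
0.02 grip pt [0.6737 0.0428 0.0863] uphill ->TCP [0.6737 0.0428 0.0673]
clock 1.78 at [0.4966 0.0358 0.3559] yaw -179.68 shift [-0.5405  0.0273  0.6744] turn 0.0212 q [-0.04  0.35 -0.18  1.69  0.07  1.11  1.34] open 1.000 F [-0.19  0.95 -0.42]
```

```bash
python3 - <<'E'
from h import *
for i in range(3): print(sensors.get_state()['tool_pos'].round(4),eyes.snapshot('scene')[0].shape)
plan(.6573,.0449,.13,172.7)
E
```

```text
[0.4966 0.0358 0.3559] (420, 560, 3)
[0.4956 0.0378 0.3559] (420, 560, 3)
[0.4952 0.0389 0.356 ] (420, 560, 3)
clock 1.93 at [0.495  0.0394 0.3562] yaw -179.26 shift [-0.542   0.0107  0.7534] turn 0.0223 q [-0.05  0.34 -0.18  1.7   0.07  1.11  1.34] open 0.999 F [-0.98 -0.22  0.3 ]
```

```bash
cat >> h.py <<'E'
import json
def did(sx,sy,sz,tn):
    "book a sent move (final row) into the commanded pose kept in cmd.json"
    x,y,z,w=json.load(open('cmd.json')); a=np.radians(w); c,s=np.cos(a),np.sin(a)
    x+=.3*(sx*c+sy*s); y+=.3*(sx*s-sy*c); z-=.3*sz; json.dump([x,y,z,w-360*tn],open('cmd.json','w'))
def plan2(x=None,y=None,z=None,yaw=None):
    C=json.load(open('cmd.json')); t=[b if a is None else a for a,b in zip((x,y,z,yaw),C)]; a=np.radians(C[3]); c,s=np.cos(a),np.sin(a)
    dx,dy=(t[0]-C[0])/.3,(t[1]-C[1])/.3; dw=(t[3]-C[3]+180)%360-180
    print('cmd',np.round(C,4),'-> %.4f %.4f %.4f turn %.4f'%(dx*c+dy*s,dx*s-dy*c,-(t[2]-C[2])/.3,-dw/360))
E
python3 - <<'E'
from h import *
json.dump([.1773,.5988,.1984,163.51],open('cmd.json','w'))
did(-.65,-.75,-.44,-.046); did(-.65,-.97,-.085,-.0014)
plan2(.6573,.0449,.13,172.7); plan()
E
```

```text
cmd [4.95800e-01 3.69000e-02 3.55900e-01 1.80574e+02] -> -0.5387 0.0211 0.7530 turn 0.0219
clock 1.93 at [0.495  0.0394 0.3562] yaw -179.26 shift [0. 0. 0.] turn 0.0 q [-0.05  0.34 -0.18  1.7   0.07  1.11  1.34] open 0.999 F [-0.98 -0.22  0.3 ]
```

>>> {"fn": "send_rows", "kwargs": {"rows": "-0.54 0.021 0.75 0.022; -0.54 0.021 0.75 0.022; -0.54 0.021 0.75 0.022; -0.54 0.021 0.75 0.022; -0.54 0.021 0.75 0.022; -0.54 0.021 0.75 0.022; -0.54 0.021 0.75 0.022; -0.54 0.021 0.75 0.022; -0.54 0.021 0.75 0.022; -0.54 0.021 0.75 0.022", "force": 8}}

```text
clock: 2.77
tool_pos: [0.6574, 0.047, 0.1328]
eef_rot: [0.063, 0.998, 0.0, 0.0]
contact_force: [0.1, 0.3, 0.6]
opening: 1.001
finger_force: 0.0
```

```bash
python3 - <<'E'
from h import *
did(-.54,.021,.75,.022)
f,cx,cy,T=cal('wrist');p,d=eyes.snapshot('wrist'); P=cloud('wrist',d)
plan2(.6573,.0449,.069,172.7); plan()
cv2.imwrite('pics/w2.png',p[:,:,::-1]); np.savez('w2.npz',p=p,P=P,T=T)
h=cv2.cvtColor(p,cv2.COLOR_RGB2HSV); 
E
```

```text
cmd [6.57700e-01 4.49000e-02 1.30900e-01 1.72654e+02] -> 0.0013 -0.0001 0.2063 turn -0.0001
clock 2.82 at [0.6578 0.0466 0.1336] yaw 172.73 shift [0. 0. 0.] turn 0.0 q [-0.08  0.81 -0.12  1.52  0.11  0.82  1.21] open 0.998 F [-0.02 -0.18 -0.05]
```

View pics/w2.png

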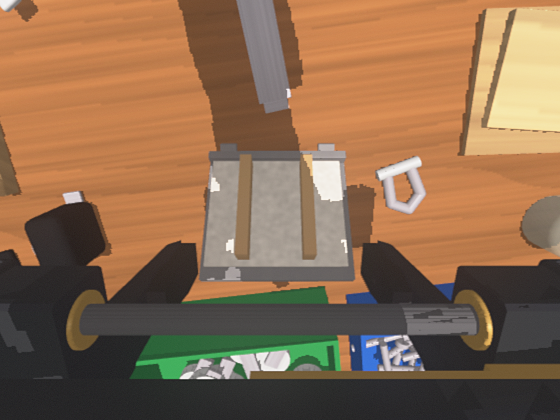

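The separator is centred between the fingers: battens at u = 243 and 310, finger tips at u = 197 and 362, aligned in yaw. Descend and grip.

>>> {"fn": "send_rows", "kwargs": {"rows": "0 -0.004 0.06 0; 0 -0.004 0.12 0; 0 -0.004 0.18 0; 0 -0.004 0.21 0; 0 -0.004 0.21 0; 0 -0.004 0.21 0; 0 -0.004 0.21 0"}}

```text
clock: 3.4
tool_pos: [0.6587, 0.0445, 0.0703]
eef_rot: [0.064, 0.998, 0.0, 0.001]
contact_force: [0.5, -0.8, 0.2]
opening: 0.999
finger_force: 0.0
```

>>> {"fn": "send_rows", "kwargs": {"rows": "0 0 0 0; 0 0 0 0; 0 0 0 0; 0 0 0 0; 0 0 0 0; 0 0 0 0; 0 0 0 0; 0 0 0 0", "jaw": 1, "force": 8}}

```text
clock: 4.07
tool_pos: [0.6576, 0.0442, 0.0684]
eef_rot: [0.064, 0.998, 0.0, -0.0]
contact_force: [0.2, 0.2, 0.5]
opening: 0.417
finger_force: 0.0
```

```bash
python3 - <<'E'
from h import *
did(0,-.004,.21,0); plan()
a=eyes.snapshot('wrist')[0]; b=eyes.snapshot('side')[0]
o=np.hstack([cv2.resize(a[120:330,150:410],(520,420),interpolation=2),cv2.resize(b[160:240,295:348],(278,420),interpolation=2)])
cv2.imwrite('pics/w3.png',o[:,:,::-1])
E
```

```text
clock 4.07 at [0.6576 0.0442 0.0684] yaw 172.66 shift [0. 0. 0.] turn 0.0 q [-0.08  0.89 -0.11  1.56  0.13  0.7   1.2 ] open 0.417 F [0.16 0.16 0.46]
```

View pics/w3.png

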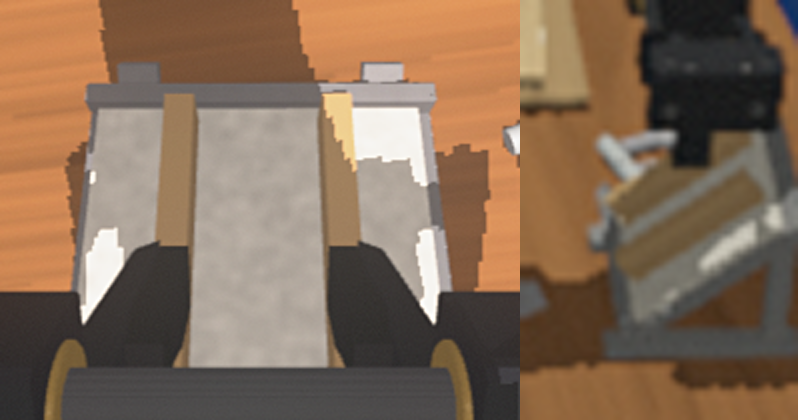

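The fingers now cover the battens (inner edges at u = 188 and 330, batten outer faces at 160 and 360), so they closed over the tops, too high. I'll check the heights in the earlier depth picture.

```bash
python3 - <<'E'
from h import *
z=np.load('w2.npz');P=z['P'];p=z['p']
for nm,u in dict(L=243,mid=276,R=309,lsheet=222).items():
    for v in(165,180,200,220,240,252): print(nm,v,P[v-1:v+2,u-2:u+3].reshape(-1,3).mean(0).round(4))
print(P[50,400],P[60,268])
s=P[150:280,200:350].reshape(-1,3)
_,d=eyes.snapshot('wrist'); Q=cloud('wrist',d); 
for v,u in((250,235),(250,325),(270,235),(270,325),(200,276)): print(u,v,Q[v,u].round(4))
E
```

```text
L 165 [0.622  0.0224 0.0744]
L 180 [0.6361 0.0193 0.0666]
L 200 [0.6503 0.0184 0.0785]
L 220 [0.6638 0.0174 0.0898]
L 240 [0.6702 0.0194 0.1153]
L 252 [0.6839 0.0161 0.1069]
mid 165 [0.6325 0.048  0.0344]
mid 180 [0.6447 0.0465 0.0444]
mid 200 [0.66   0.0446 0.0579]
mid 220 [0.6684 0.0438 0.0867]
mid 240 [0.6884 0.0411 0.0815]
mid 252 [0.6963 0.0401 0.0884]
R 165 [0.6321 0.0774 0.0572]
R 180 [0.6432 0.0754 0.0665]
R 200 [0.6573 0.0728 0.0785]
R 220 [0.6707 0.0705 0.0897]
R 240 [0.6831 0.0682 0.1007]
R 252 [0.6904 0.0669 0.1069]
lsheet 165 [ 0.6261 -0.003   0.034 ]
lsheet 180 [ 0.6383 -0.0032  0.0449]
lsheet 200 [ 0.6539 -0.0038  0.0576]
lsheet 220 [ 0.6687 -0.0044  0.0697]
lsheet 240 [ 0.6824 -0.0047  0.0818]
lsheet 252 [ 0.6905 -0.005   0.0885]
[0.54374621 0.17859526 0.00089946] [0.53690151 0.0525219  0.0037681 ]
235 250 [0.6459 0.0245 0.1173]
325 250 [0.6501 0.0687 0.1204]
235 270 [0.6461 0.0273 0.1373]
325 270 [0.6516 0.0663 0.1364]
276 200 [0.6442 0.0447 0.0448]
```

```bash
python3 - <<'E'
from h import *
_,d=eyes.snapshot('wrist'); Q=cloud('wrist',d); plan()
for u in(215,225,235,320,330,340): print(u,[(v,*Q[v,u].round(3).tolist()) for v in range(238,252,2)])
E
```

```text
clock 4.27 at [0.6577 0.0443 0.0685] yaw 172.66 shift [0. 0. 0.] turn 0.0 q [-0.08  0.89 -0.11  1.56  0.13  0.7   1.2 ] open 0.240 F [-0.06 -0.33 -1.31]
215 [(238, 0.661, 0.0, 0.062), (240, 0.662, 0.0, 0.063), (242, 0.663, 0.0, 0.064), (244, 0.664, 0.0, 0.066), (246, 0.665, 0.0, 0.066), (248, 0.666, 0.0, 0.067), (250, 0.667, 0.0, 0.068)]
225 [(238, 0.662, 0.007, 0.063), (240, 0.663, 0.007, 0.063), (242, 0.664, 0.007, 0.064), (244, 0.665, 0.007, 0.064), (246, 0.666, 0.007, 0.066), (248, 0.667, 0.007, 0.067), (250, 0.644, 0.02, 0.119)]
235 [(238, 0.654, 0.018, 0.082), (240, 0.656, 0.018, 0.082), (242, 0.644, 0.024, 0.111), (244, 0.644, 0.024, 0.114), (246, 0.645, 0.025, 0.116), (248, 0.644, 0.025, 0.118), (250, 0.645, 0.025, 0.12)]
320 [(238, 0.661, 0.07, 0.082), (240, 0.662, 0.07, 0.082), (242, 0.65, 0.068, 0.111), (244, 0.65, 0.067, 0.114), (246, 0.65, 0.067, 0.115), (248, 0.65, 0.067, 0.117), (250, 0.649, 0.066, 0.121)]
330 [(238, 0.671, 0.079, 0.062), (240, 0.672, 0.079, 0.064), (242, 0.664, 0.076, 0.084), (244, 0.665, 0.076, 0.083), (246, 0.651, 0.072, 0.116), (248, 0.651, 0.072, 0.117), (250, 0.651, 0.071, 0.12)]
340 [(238, 0.671, 0.085, 0.064), (240, 0.673, 0.086, 0.063), (242, 0.674, 0.085, 0.065), (244, 0.675, 0.085, 0.066), (246, 0.675, 0.085, 0.067), (248, 0.678, 0.085, 0.066), (250, 0.678, 0.084, 0.068)]
```

>>> {"fn": "send_rows", "kwargs": {"rows": "0 0 -0.1 0; 0 0 -0.1 0; 0 0 -0.1 0; 0 0 -0.1 0; 0 0 -0.1 0; 0 0 -0.1 0; 0 0 -0.1 0; 0 0 -0.1 0", "jaw": -0.6}}

```text
clock: 4.93
tool_pos: [0.6573, 0.0442, 0.098]
eef_rot: [0.064, 0.998, -0.0, -0.0]
contact_force: [-0.8, -0.9, -0.1]
opening: 0.797
finger_force: 0.0
```

```bash
python3 - <<'E'
from h import *
did(0,0,-.1,0)
p,d=eyes.snapshot('wrist'); Q=cloud('wrist',d); plan()
cv2.imwrite('pics/w4.png',p[:,:,::-1])
for u in range(180,225,7): print(u,[(v,*Q[v,u].round(3).tolist()) for v in range(232,262,4)])
E
```

```text
clock 4.98 at [0.6574 0.0442 0.0981] yaw 172.66 shift [0. 0. 0.] turn 0.0 q [-0.08  0.85 -0.11  1.54  0.12  0.75  1.2 ] open 0.800 F [-0.47 -0.52 -0.21]
180 [(232, 0.687, -0.059, 0.001), (236, 0.691, -0.061, 0.0), (240, 0.696, -0.062, 0.0), (244, 0.7, -0.063, -0.0), (248, 0.704, -0.063, 0.001), (252, 0.641, -0.001, 0.152), (256, 0.641, 0.0, 0.156), (260, 0.641, 0.002, 0.16)]
187 [(232, 0.688, -0.053, 0.0), (236, 0.693, -0.054, -0.001), (240, 0.696, -0.054, 0.001), (244, 0.641, -0.0, 0.143), (248, 0.641, 0.002, 0.148), (252, 0.642, 0.002, 0.151), (256, 0.642, 0.004, 0.156), (260, 0.643, 0.004, 0.158)]
194 [(232, 0.689, -0.046, 0.001), (236, 0.693, -0.047, -0.0), (240, 0.697, -0.047, 0.001), (244, 0.641, 0.004, 0.143), (248, 0.643, 0.004, 0.145), (252, 0.643, 0.005, 0.15), (256, 0.643, 0.006, 0.155), (260, 0.644, 0.007, 0.157)]
201 [(232, 0.664, -0.016, 0.068), (236, 0.667, -0.016, 0.07), (240, 0.669, -0.017, 0.071), (244, 0.643, 0.006, 0.14), (248, 0.644, 0.007, 0.144), (252, 0.644, 0.008, 0.149), (256, 0.644, 0.009, 0.153), (260, 0.644, 0.01, 0.157)]
208 [(232, 0.665, -0.011, 0.068), (236, 0.668, -0.011, 0.069), (240, 0.67, -0.011, 0.072), (244, 0.644, 0.01, 0.14), (248, 0.644, 0.011, 0.145), (252, 0.645, 0.011, 0.147), (256, 0.646, 0.011, 0.149), (260, 0.649, 0.01, 0.147)]
215 [(232, 0.666, -0.006, 0.068), (236, 0.668, -0.006, 0.069), (240, 0.67, -0.006, 0.072), (244, 0.673, -0.006, 0.073), (248, 0.675, -0.006, 0.076), (252, 0.678, -0.006, 0.077), (256, 0.68, -0.006, 0.08), (260, 0.682, -0.006, 0.081)]
222 [(232, 0.666, -0.0, 0.068), (236, 0.669, -0.0, 0.07), (240, 0.671, -0.001, 0.072), (244, 0.674, -0.001, 0.074), (248, 0.676, -0.001, 0.075), (252, 0.678, -0.001, 0.078), (256, 0.681, -0.001, 0.08), (260, 0.683, -0.001, 0.081)]
```

```bash
python3 - <<'E'
from h import *
for n in('side','scene'):
    p,d=eyes.snapshot(n); Q=cloud(n,d)
    m=(abs(Q[...,0]-.6574)<.02)&(abs(Q[...,1]-.0442)<.07)&(p.max(-1)<70)&(Q[...,2]>.06)&(Q[...,2]<.2)
    q=Q[m]; 
    for a,b in((-.07,-.03),(-.03,.0),(0,.03),(.03,.07)):
        w=q[(q[:,1]-.0442>=a)&(q[:,1]-.0442<b)]
        if len(w): i=np.argsort(w[:,2])[:4]; print(n,a,len(w),w[i].round(3).tolist())
E
```

```text
side -0.07 77 [[0.651, -0.0, 0.143], [0.662, -0.002, 0.143], [0.664, -0.003, 0.143], [0.66, 0.001, 0.144]]
side 0.03 1 [[0.657, 0.088, 0.184]]
scene -0.07 21 [[0.644, 0.007, 0.141], [0.657, 0.005, 0.144], [0.647, 0.007, 0.147], [0.662, 0.007, 0.149]]
scene 0.03 9 [[0.673, 0.085, 0.143], [0.669, 0.09, 0.146], [0.672, 0.089, 0.148], [0.657, 0.093, 0.149]]
```

```bash
python3 - <<'E'
from h import *
for n in('side','scene','wrist'):
    p,d=eyes.snapshot(n); Q=cloud(n,d)
    m=(abs(Q[...,0]-.6574)<.03)&(abs(Q[...,1]-.0442)<.07)&(Q[...,2]>.11)&(Q[...,2]<.142)
    print(n,m.sum(),p[m][:5].tolist(),Q[m][:5].round(3).tolist())
    if n=='side':
        v,u=np.argwhere(m|((abs(Q[...,0]-.6574)<.03)&(abs(Q[...,1])<.03)&(Q[...,2]>.142)&(Q[...,2]<.2))).mean(0).astype(int); print(u,v)
        o=cv2.resize(p[max(v-70,0):v+50,max(u-70,0):u+70],(770,600*11*120//(770)*0+600),interpolation=2); cv2.imwrite('pics/fing.png',o[:,:,::-1])
E
```

```text
side 2 [[31, 28, 26], [110, 96, 76]] [[0.663, 0.002, 0.14], [0.687, 0.004, 0.112]]
329 181
scene 3 [[95, 58, 36], [169, 134, 100], [160, 126, 89]] [[0.658, 0.006, 0.14], [0.685, 0.01, 0.111], [0.687, 0.013, 0.111]]
wrist 234 [[107, 87, 78], [96, 91, 89], [103, 75, 56], [81, 60, 49], [65, 50, 45]] [[0.642, 0.003, 0.137], [0.653, 0.089, 0.138], [0.642, 0.002, 0.139], [0.642, 0.003, 0.14], [0.641, 0.004, 0.141]]
```

View pics/fing.png

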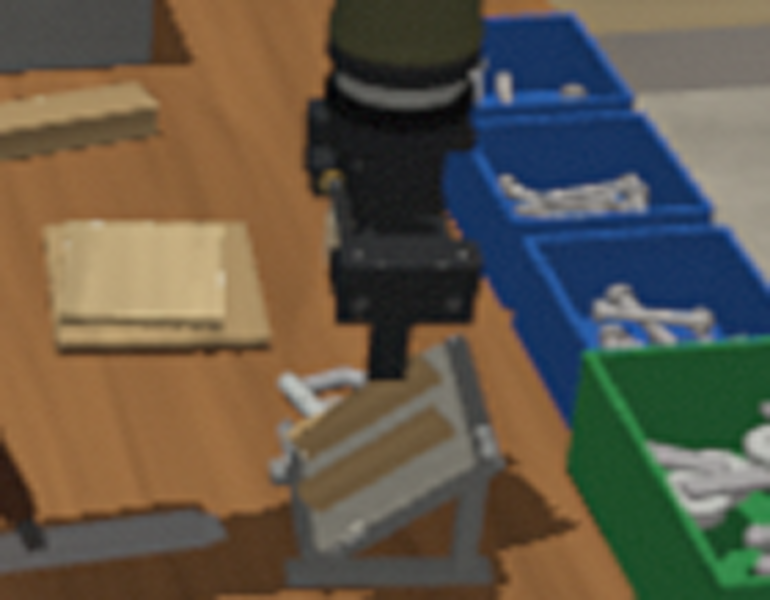

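The finger's narrow tip ends at (385,378), well above the battens. All three cameras put it about 43 mm above the reported tool_pos, and physically it passed over the battens. So the tips are at tool z + 0.0425, and I'll use that from here.

>>> {"fn": "send_rows", "kwargs": {"rows": "0 0 0 0; 0 0 0.05 0; 0 0 0.1 0; 0 0 0.15 0; 0 0 0.2 0; 0 0 0.24 0; 0 0 0.24 0; 0 0 0.24 0; 0 0 0.24 0", "jaw": -1}}

```text
clock: 5.98
tool_pos: [0.6583, 0.0443, 0.0272]
eef_rot: [0.064, 0.998, 0.0, 0.001]
contact_force: [-0.9, 0.4, 0.3]
opening: 1.002
finger_force: 0.0
```

```bash
python3 - <<'E'
from h import *
did(0,0,.24,0); plan()
for n in('side','wrist'):
    p,d=eyes.snapshot(n); Q=cloud(n,d)
    m=(abs(Q[...,0]-.6574)<.016)&(abs(Q[...,1]-.0442)<.07)&(p.max(-1)<60)&(Q[...,2]>.055)&(Q[...,2]<.2); w=Q[m]; i=np.argsort(w[:,2])[:6]; print(n,len(w),w[i].round(3).tolist())
E
```

```text
clock 5.98 at [0.6583 0.0443 0.0272] yaw 172.65 shift [0. 0. 0.] turn 0.0 q [-0.08  0.95 -0.1   1.57  0.14  0.63  1.19] open 1.002 F [-0.91  0.39  0.34]
side 274 [[0.648, 0.002, 0.072], [0.645, -0.008, 0.072], [0.657, -0.01, 0.072], [0.66, -0.011, 0.072], [0.646, -0.004, 0.073], [0.651, -0.01, 0.073]]
wrist 12501 [[0.654, 0.001, 0.067], [0.643, -0.005, 0.068], [0.656, 0.091, 0.068], [0.66, 0.0, 0.068], [0.657, 0.0, 0.068], [0.647, 0.002, 0.068]]
```

>>> {"fn": "send_rows", "kwargs": {"rows": "0 0 0 0; 0 0 0 0; 0 0 0 0; 0 0 0 0; 0 0 0 0; 0 0 0 0; 0 0 0 0; 0 0 0 0", "jaw": 1, "force": 10}}

```text
clock: 6.75
tool_pos: [0.6578, 0.0442, 0.0267]
eef_rot: [0.064, 0.998, 0.0, 0.0]
contact_force: [-1.1, 0.5, 3.4]
opening: 0.728
finger_force: 10.0
```

>>> {"fn": "send_rows", "kwargs": {"rows": "0 0 -0.03 0; 0 0 -0.1 0; 0 0 -0.2 0; 0 0 -0.3 0; 0 0 -0.4 0; 0 0 -0.4 0; 0 0 -0.4 0; 0 0 -0.4 0"}}

```text
clock: 7.42
tool_pos: [0.6568, 0.0441, 0.1459]
eef_rot: [0.064, 0.998, -0.0, -0.001]
contact_force: [-0.5, -0.3, -1.1]
opening: 0.724
finger_force: 10.0
```

```bash
cat >> h.py <<'E'
def plane(q,c0=None,tol=.004):
    c0=np.median(q,0) if c0 is None else c0
    for _ in range(5):
        n=np.linalg.svd(q-c0,full_matrices=0)[2][2]; n*=np.sign(n[2]); q=q[abs((q-c0)@n)<tol]; c0=q.mean(0)
    return c0,n,q
E
python3 - <<'E'
from h import *
did(0,0,-.4,0); plan()
p,d=eyes.snapshot('wrist'); Q=cloud('wrist',d); np.savez('w5.npz',p=p,P=Q); cv2.imwrite('pics/w5.png',p[:,:,::-1])
h=cv2.cvtColor(p,cv2.COLOR_RGB2HSV)
t=np.array(sensors.get_state()['tool_pos']); m=(h[...,1]<45)&(h[...,2]>90)&(abs(Q[...,0]-t[0])<.09)&(abs(Q[...,1]-t[1])<.08)&(Q[...,2]>t[2]-.04)&(Q[...,2]<t[2]+.1)
c0,n,q=plane(Q[m]); print(m.sum(),len(q),c0.round(4),n.round(3),'pitch',np.degrees(np.arctan2(np.hypot(n[0],n[1]),n[2])).round(1),'yaw',np.degrees(np.arctan2(-n[1],-n[0])).round(1),'low',q[:,2].min())
E
```

```text
clock 7.42 at [0.6568 0.0441 0.1459] yaw 172.66 shift [0. 0. 0.] turn 0.0 q [-0.07  0.79 -0.12  1.51  0.11  0.85  1.21] open 0.724 F [-0.54 -0.34 -1.14]
19323 19249 [0.6647 0.0438 0.1809] [-0.635  0.081  0.768] pitch 39.8 yaw -7.2 low 0.14720856478901798
```

```bash
python3 - <<'E'
from h import *
z=np.load('w5.npz');p=z['p'];Q=z['P']; h=cv2.cvtColor(p,cv2.COLOR_RGB2HSV); tool=np.array([.6568,.0441,.1459])
m=(h[...,1]<45)&(h[...,2]>90)&(abs(Q[...,0]-tool[0])<.09)&(abs(Q[...,1]-tool[1])<.08)&(Q[...,2]>tool[2]-.04)&(Q[...,2]<tool[2]+.1)
c0,n,q=plane(Q[m]); yaw=np.arctan2(-n[1],-n[0]); Y=np.array([-np.sin(yaw),np.cos(yaw),0]); X=np.cross(Y,n)
g=np.c_[(q-c0)@X,(q-c0)@Y]; print('x',np.percentile(g[:,0],[0,.1,1,99,99.9,100]).round(4),'y',np.percentile(g[:,1],[0,.1,1,99,99.9,100]).round(4),rect(g))
print('tool in local',((tool-c0)@X).round(4),((tool-c0)@Y).round(4),((tool-c0)@n).round(4))
b=(Q[...,2]<tool[2]+.12)&((Q-c0)@n>.017)&((Q-c0)@n<.024)&(p[...,0]>p[...,2]+25)&(abs((Q-c0)@X)<.06)&(abs((Q-c0)@Y)<.05); B=Q[b]-c0; print('batten',b.sum(),(B@n).mean(),np.percentile(B@X,[.5,99.5]).round(4),np.percentile(B@Y,[.5,99.5]).round(4))
E
```

```text
x [-0.0501 -0.0495 -0.0486  0.05    0.0502  0.0503] y [-0.0602 -0.0597 -0.0582  0.0582  0.0596  0.0601] (array([ 0.0001, -0.0001]), array([0.1203, 0.1004]), np.float32(-0.11))
tool in local -0.0284 -0.0007 -0.0218
batten 6396 0.019952657869492144 [-0.0442  0.0452] [-0.0321  0.0319]
```

```bash
python3 - <<'E'
from h import *
plan(); plan2(.563,.3234,.12,169.46)
E
```

```text
clock 7.47 at [0.6563 0.044  0.1451] yaw 172.66 shift [0. 0. 0.] turn 0.0 q [-0.07  0.79 -0.12  1.51  0.11  0.85  1.21] open 0.723 F [-0.65  1.43 -0.61]
cmd [6.57500e-01 4.37000e-02 1.45900e-01 1.72654e+02] -> 0.4318 0.8845 0.0863 turn 0.0089
```

>>> {"fn": "send_rows", "kwargs": {"rows": "0.1 0.2 0.02 0.002; 0.19 0.4 0.04 0.004; 0.28 0.58 0.06 0.006; 0.36 0.74 0.08 0.008; 0.43 0.885 0.086 0.009; 0.43 0.885 0.086 0.009; 0.43 0.885 0.086 0.009; 0.43 0.885 0.086 0.009; 0.43 0.885 0.086 0.009; 0.43 0.885 0.086 0.009"}}

```text
clock: 8.3
tool_pos: [0.5626, 0.3234, 0.1191]
eef_rot: [0.092, 0.996, -0.001, -0.001]
contact_force: [1.1, -1.5, -1.5]
opening: 0.726
finger_force: 10.0
```

```bash
python3 - <<'E'
from h import *
did(.43,.885,.086,.009)
tool=np.array(sensors.get_state()['tool_pos']); plan(); f,cx,cy,T=cal('wrist'); p,d=eyes.snapshot('wrist'); Q=cloud('wrist',d); h=cv2.cvtColor(p,cv2.COLOR_RGB2HSV); np.savez('w6.npz',p=p,P=Q,T=T); cv2.imwrite('pics/w6.png',p[:,:,::-1])
m=(h[...,1]<45)&(h[...,2]>90)&(abs(Q[...,0]-tool[0])<.09)&(abs(Q[...,1]-tool[1])<.08)&(Q[...,2]>tool[2]-.04)&(Q[...,2]<tool[2]+.1)
c0,n,q=plane(Q[m]); yaw=np.arctan2(-n[1],-n[0]); Y=np.array([-np.sin(yaw),np.cos(yaw),0]); X=np.cross(Y,n)
print('pitch',np.degrees(np.arccos(n[2])),'yaw',np.degrees(yaw),'tool loc',((tool-c0)@X).round(4),((tool-c0)@Y).round(4),((tool-c0)@n).round(4), 'c0',c0)
g=np.c_[(q-c0)@X,(q-c0)@Y];print(rect(g),'low edge z',c0[2]-.05*X[2]-.004*n[2])
plan2(.563,.3234,.027,169.46)
E
```

```text
clock 8.30 at [0.5626 0.3234 0.1191] yaw 169.49 shift [0. 0. 0.] turn 0.0 q [-0.57  0.81 -0.05  1.56  0.05  0.77  0.75] open 0.726 F [ 1.11 -1.46 -1.5 ]
pitch 39.953505761291865 yaw -10.717627755259429 tool loc -0.0305 0.0004 -0.0215 c0 [0.57187723 0.32120711 0.15519036]
(array([0.0002, 0.0001]), array([0.1002, 0.1202]), np.float32(0.15)) low edge z 0.12001581318534926
cmd [5.63600e-01 3.23500e-01 1.20100e-01 1.69414e+02] -> 0.0017 -0.0006 0.3103 turn -0.0001
```

>>> {"fn": "send_rows", "kwargs": {"rows": "0 0 0.08 0; 0 0 0.16 0; 0 0 0.24 0; 0 0 0.3 0; 0 0 0.315 0; 0 0 0.315 0; 0 0 0.315 0; 0 0 0.315 0"}}

```text
clock: 9.02
tool_pos: [0.565, 0.3239, 0.0276]
eef_rot: [0.093, 0.996, 0.001, 0.001]
contact_force: [0.1, 0.0, -0.5]
opening: 0.728
finger_force: 10.0
```

>>> {"fn": "send_rows", "kwargs": {"rows": "0 0 0.011 0; -0.013 0 0.02 0; -0.027 0 0.03 0; -0.04 0 0.041 0; -0.051 0 0.053 0; -0.061 0 0.066 0; -0.07 0 0.08 0; -0.078 0 0.095 0; -0.084 0 0.109 0; -0.084 0 0.109 0"}}

```text
clock: 9.85
tool_pos: [0.5883, 0.3186, -0.0076]
eef_rot: [0.093, 0.996, -0.001, -0.0]
contact_force: [1.5, -0.1, -0.5]
opening: 0.728
finger_force: 10.0
```

```bash
cat >> h.py <<'E'
def sheet(save=None):
    tool=np.array(sensors.get_state()['tool_pos']); T=cal('wrist')[3]; p,d=eyes.snapshot('wrist'); Q=cloud('wrist',d); h=cv2.cvtColor(p,cv2.COLOR_RGB2HSV)
    if save: np.savez(save+'.npz',p=p,P=Q,T=T); cv2.imwrite(f'pics/{save}.png',p[:,:,::-1])
    m=(h[...,1]<45)&(h[...,2]>90)&(abs(Q[...,0]-tool[0])<.09)&(abs(Q[...,1]-tool[1])<.09)&(Q[...,2]<.1)&(Q[...,2]>.008)
    c0,n,q=plane(Q[m]); print('sheet mean',c0.round(4),'n',n.round(3),'tilt',np.degrees(np.arccos(n[2])).round(1),rect(q[:,:2]),len(q),'z',np.percentile(q[:,2],[1,99]).round(4))
E
python3 - <<'E'
from h import *
did(0,0,.315,0); did(-.084,0,.109,0); plan(); sheet('w7')
E
```

```text
clock 9.85 at [ 0.5883  0.3186 -0.0076] yaw 169.38 shift [0. 0. 0.] turn 0.0 q [-0.54  1.01 -0.05  1.54  0.07  0.59  0.76] open 0.728 F [ 1.54 -0.13 -0.54]
sheet mean [0.5692 0.3228 0.0268] n [-0.01   0.003  1.   ] tilt 0.6 (array([0.5792, 0.3211]), array([0.1209, 0.083 ]), np.float32(-10.67)) 19651 z [0.0252 0.0283]
```

>>> {"fn": "send_rows", "kwargs": {"rows": "0 0 0 0; 0 0 0 0; 0 0 0 0; 0 0 0 0; 0 0 -0.1 0; 0 0 -0.25 0; 0 0 -0.4 0; 0 0 -0.6 0; 0 0 -0.7 0; 0 0 -0.7 0", "jaw": -1}}

```text
clock: 10.73
tool_pos: [0.5915, 0.3212, 0.211]
eef_rot: [0.092, 0.996, 0.003, 0.005]
contact_force: [0.4, 0.8, 0.5]
opening: 0.997
finger_force: 0.0
```

```bash
python3 - <<'E'
from h import *
did(0,0,-.7,0); plan(); sheet('w8')
p=np.load('w8.npz')['p'];P=np.load('w8.npz')['P']; T=np.load('w8.npz')['T']
# base edge visible? wood (not white) pixels just below sheet, height 0.018-.024
h=cv2.cvtColor(p,cv2.COLOR_RGB2HSV); w=(h[...,1]<45)&(h[...,2]>90)&(abs(P[...,2]-.026)<.006)
b=(P[...,2]>.04)&(P[...,2]<.05)&(abs(P[...,0]-.585)<.07)&(abs(P[...,1]-.32)<.05)&(h[...,1]>50); print('battens',b.sum(),rect(P[b][:,:2]),np.median(P[b][:,2]))
plan2(.4567,.0447,.15,180-4.85+9.7)
E
```

```text
clock 10.73 at [0.5915 0.3212 0.211 ] yaw 169.40 shift [0. 0. 0.] turn 0.0 q [-0.54  0.74 -0.06  1.41  0.05  0.99  0.78] open 0.997 F [0.44 0.81 0.55]
sheet mean [0.5854 0.3206 0.0265] n [-0.002 -0.001  1.   ] tilt 0.1 (array([0.5884, 0.3198]), array([0.1192, 0.0999]), np.float32(-10.65)) 6173 z [0.0248 0.0283]
battens 1297 (array([0.5881, 0.3194]), array([0.0639, 0.0899]), np.float32(-10.57)) 0.04653459720467601
cmd [  0.5883   0.3189   0.2029 169.414 ] -> 0.2634 -0.9789 0.1763 turn -0.0429
```

>>> {"fn": "send_rows", "kwargs": {"rows": "0.263 -0.979 0.176 -0.043; 0.263 -0.979 0.176 -0.043; 0.263 -0.979 0.176 -0.043; 0.263 -0.979 0.176 -0.043; 0.263 -0.979 0.176 -0.043; 0.263 -0.979 0.176 -0.043; 0.263 -0.979 0.176 -0.043; 0.263 -0.979 0.176 -0.043; 0.263 -0.979 0.176 -0.043; 0.263 -0.979 0.176 -0.043"}}

```text
clock: 11.62
tool_pos: [0.4566, 0.0446, 0.1506]
eef_rot: [-0.042, 0.999, 0.0, -0.0]
contact_force: [0.2, 0.2, -0.1]
opening: 1.001
finger_force: 0.0
```

>>> {"fn": "send_rows", "kwargs": {"rows": "0 0 0 0; 0 0 0 0"}}

```text
clock: 11.78
tool_pos: [0.4581, 0.0471, 0.1509]
eef_rot: [-0.044, 0.999, 0.001, 0.001]
contact_force: [0.5, 0.0, -0.5]
opening: 0.998
finger_force: 0.0
```

```bash
cat >> h.py <<'E'
def blade(zlo,zhi,save,zb=None):
    t=np.array(sensors.get_state()['tool_pos']); T=cal('wrist')[3]; p,d=eyes.snapshot('wrist'); Q=cloud('wrist',d); h=cv2.cvtColor(p,cv2.COLOR_RGB2HSV); np.savez(save+'.npz',p=p,P=Q,T=T); cv2.imwrite(f'pics/{save}.png',p[:,:,::-1])
    m=(h[...,1]<60)&(h[...,2]>60)&(Q[...,2]>zlo)&(Q[...,2]<zhi)&(Q[...,0]>t[0]-.01)&(Q[...,0]<t[0]+.16)&(abs(Q[...,1]-t[1])<.05)
    m=cv2.morphologyEx(m.astype(np.uint8),cv2.MORPH_OPEN,np.ones((3,3)))>0; q=Q[m]; print('blade',m.sum(),rect(q[:,:2]),'z',q[:,2].mean().round(4))
    if len(q)>200: c,n,_=plane(q); print('n',n.round(3))
    return p,Q
E
python3 - <<'E'
from h import *
did(.263,-.979,.176,-.043); plan()
p,Q=blade(-.004,.012,'w9')
m=(Q[...,2]>.04)&(Q[...,2]<.112)&(abs(Q[...,0]-.45)<.05)&(abs(Q[...,1]-.045)<.025); q=Q[m]; print('handle',m.sum(),q.mean(0).round(4)); 
for a in(.05,.06,.07,.08,.09,.1):
    w=q[abs(q[:,2]-a)<.005]
    if len(w): print(a,len(w),w[:,:2].min(0).round(4),w[:,:2].max(0).round(4))
E
```

```text
clock 11.78 at [0.4581 0.0471 0.1509] yaw -174.96 shift [0. 0. 0.] turn 0.0 q [-0.1   0.56 -0.16  2.1   0.18  0.49  1.27] open 0.998 F [ 0.54  0.02 -0.48]
blade 1980 (array([0.5405, 0.0477]), array([0.0587, 0.1761]), np.float32(-16.17)) z 0.0033
n [-0.006  0.044  0.999]
handle 755 [0.4456 0.0436 0.0983]
0.05 14 [0.4716 0.0386] [0.4732 0.0523]
0.06 3 [0.4682 0.0366] [0.4714 0.0538]
0.07 10 [0.4644 0.0377] [0.4662 0.0524]
0.08 9 [0.4624 0.0359] [0.4647 0.0539]
0.09 36 [0.4341 0.0353] [0.4601 0.0541]
0.1 682 [0.4339 0.0323] [0.4572 0.0547]
```

>>> {"fn": "send_rows", "kwargs": {"rows": "0.003 0 0.1 0; 0.003 0 0.2 0; 0.003 0 0.3 0; 0.003 0 0.4 0; 0.003 0 0.475 0; 0.003 0 0.475 0; 0.003 0 0.475 0; 0.003 0 0.475 0; 0.003 0 0.475 0"}}

```text
clock: 12.58
tool_pos: [0.4572, 0.0456, 0.0096]
eef_rot: [-0.043, 0.999, 0.0, 0.001]
contact_force: [-0.2, 0.9, -0.3]
opening: 1.003
finger_force: 0.0
```

>>> {"fn": "send_rows", "kwargs": {"rows": "0 0 0 0; 0 0 0 0; 0 0 0 0; 0 0 0 0; 0 0 0 0; 0 0 0 0; 0 0 0 0; 0 0 0 0; 0 0 0 0; 0 0 0 0", "jaw": 1, "force": 55}}

```text
clock: 13.42
tool_pos: [0.456, 0.0451, 0.0082]
eef_rot: [-0.043, 0.999, 0.0, -0.0]
contact_force: [0.3, 0.4, 1.0]
opening: 0.266
finger_force: 0.4
```

>>> {"fn": "send_rows", "kwargs": {"rows": "0 0 0 0; 0 0 0 0; 0 0 0 0; 0 0 -0.05 0; 0 0 -0.15 0; 0 0 -0.3 0; 0 0 -0.4 0; 0 0 -0.4 0; 0 0 -0.4 0; 0 0 -0.4 0"}}

```text
clock: 14.25
tool_pos: [0.4554, 0.0449, 0.1277]
eef_rot: [-0.043, 0.999, -0.0, -0.0]
contact_force: [0.4, 0.3, -2.3]
opening: 0.245
finger_force: 55.0
```

```bash
python3 - <<'E'
from h import *
did(.003,0,.475,0); did(0,0,-.4,0); plan(); z=sensors.get_state()['tool_pos'][2]; print(sensors.get_state()['finger_force'])
blade(z-.03,z+.02,'w10')
E
```

```text
clock 14.25 at [0.4554 0.0449 0.1277] yaw -175.11 shift [0. 0. 0.] turn 0.0 q [-0.1   0.6  -0.15  2.13  0.21  0.42  1.24] open 0.245 F [ 0.37  0.33 -2.28]
54.966129111126065
blade 2495 (array([0.5154, 0.0501]), array([0.1273, 0.0322]), np.float32(4.58)) z 0.1221
n [ 0.002 -0.     1.   ]
```

```bash
python3 - <<'E'
from h import *
plan2(.3827,-.275,.15,175.6)
P=np.load('w1.npz')['P']; p=np.load('w1.npz')['p']; q=P[(abs(P[...,2]-.017)<.004)&(abs(P[...,0]-.575)<.09)&(abs(P[...,1]+.28)<.09)]; print('stand w1',len(q),rect(q[:,:2]),q.min(0),q.max(0))
S=np.load('side0.npz'); P2=S['P'];q2=P2[(abs(P2[...,2]-.017)<.004)&(abs(P2[...,0]-.575)<.09)&(abs(P2[...,1]+.28)<.09)]; print('side',len(q2),rect(q2[:,:2]),q2.min(0),q2.max(0)); print(rect(np.r_[q,q2][:,:2]))
g=P[(P[...,2]>.01)&(P[...,2]<.03)&(abs(P[...,0]-.47)<.06)&(abs(P[...,1]+.2)<.05)]; print('pulley',len(g),g.min(0).round(3),g.max(0).round(3))
E
```

```text
cmd [4.55900e-01 4.46000e-02 1.27600e-01 1.84894e+02] -> 0.3340 -1.0406 -0.0747 turn 0.0258
stand w1 963 (array([ 0.5693, -0.2881]), array([0.1301, 0.1095]), np.float32(-6.01)) [ 0.50921866 -0.34766887  0.01302888] [ 0.62997622 -0.21902789  0.02032622]
side 531 (array([ 0.5867, -0.2725]), array([0.1797, 0.1314]), np.float32(-7.0)) [ 0.5138529  -0.36400048  0.01303085] [ 0.6625357  -0.19040826  0.02099809]
(array([ 0.584 , -0.2722]), array([0.1797, 0.1369]), np.float32(-7.0))
pulley 807 [ 0.41 -0.25  0.01] [ 0.53  -0.15   0.024]
```

```bash
python3 - <<'E'
from h import *
plan2(.381,-.2717,.14,175.0)
E
```

```text
cmd [4.55900e-01 4.46000e-02 1.27600e-01 1.84894e+02] -> 0.3387 -1.0291 -0.0413 turn 0.0275
```

Shift y exceeds 1, so two calls: −0.9 first, then the rest.

>>> {"fn": "send_rows", "kwargs": {"rows": "0.08 -0.1 -0.04 0.003; 0.16 -0.2 -0.04 0.006; 0.24 -0.3 -0.04 0.01; 0.33 -0.42 -0.04 0.015; 0.339 -0.54 -0.04 0.02; 0.339 -0.66 -0.04 0.025; 0.339 -0.78 -0.04 0.0275; 0.339 -0.9 -0.04 0.0275; 0.339 -0.97 -0.04 0.0275; 0.339 -1 -0.04 0.0275"}}

```text
clock: 15.13
tool_pos: [0.3791, -0.266, 0.1385]
eef_rot: [0.046, 0.999, -0.0, -0.001]
contact_force: [-0.1, 0.2, -0.9]
opening: 0.244
finger_force: 55.0
```

```bash
python3 - <<'E'
from h import *
did(.339,-1,-.04,.0275)
plan2(.381,-.2717,.05,175.0)
E
```

```text
cmd [ 3.80200e-01 -2.63000e-01  1.39600e-01  1.74994e+02] -> -0.0053 -0.0286 0.2987 turn -0.0000
```

>>> {"fn": "send_rows", "kwargs": {"rows": "-0.005 -0.029 0.1 0; -0.005 -0.029 0.2 0; -0.005 -0.029 0.3 0; -0.005 -0.029 0.3 0; -0.005 -0.029 0.3 0; -0.005 -0.029 0.3 0; -0.005 -0.029 0.3 0"}}

```text
clock: 15.72
tool_pos: [0.3819, -0.2712, 0.0515]
eef_rot: [0.043, 0.999, -0.0, 0.001]
contact_force: [-0.0, 1.2, -1.6]
opening: 0.243
finger_force: 55.0
```

```bash
python3 - <<'E'
from h import *
did(-.005,-.029,.3,0); plan()
p,Q=blade(.036,.052,'w11'); T=np.load('w11.npz')['T']
k=np.indices(p.shape[:2])
c=(Q[...,0]>.48)&(Q[...,0]<.68)&(abs(Q[...,1]+.29)<.1)
for nm,z0,e in(('panel',.048,.005),('board',.018,.004)):
    q=Q[c&(abs(Q[...,2]-z0)<e)&(p.max(-1)>70)]; print(nm,len(q),rect(q[:,:2]),q.mean(0).round(4),q.min(0).round(3),q.max(0).round(3))
# panel front edge & blade by colour
h=cv2.cvtColor(p,cv2.COLOR_RGB2HSV)
m=(h[...,1]<60)&(h[...,2]>60)&(Q[...,2]>.036)&(Q[...,2]<.052)&(Q[...,0]>.39)&(Q[...,0]<.53)&(abs(Q[...,1]+.28)<.04)
cc=max(cv2.findContours(m.astype(np.uint8),0,1)[0],key=cv2.contourArea)[:,0]; X=onplane('wrist',T,cc,np.median(Q[m][:,2]))[:,:2]; print('blade ray',rect(X),X[:,0].max(),np.median(Q[m][:,2]))
cv2.imwrite('pics/w11.png',cv2.resize(p[:,:,::-1],(800,600),interpolation=2))
E
```

```text
clock 15.72 at [ 0.3819 -0.2712  0.0515] yaw 175.04 shift [0. 0. 0.] turn 0.0 q [ 0.59  0.76 -0.12  2.15  0.35  0.24  1.65] open 0.243 F [-0.03  1.19 -1.56]
blade 2494 (array([ 0.4423, -0.2762]), array([0.0315, 0.1281]), np.float32(-5.38)) z 0.0469
n [-0.003  0.001  1.   ]
panel 963 (array([ 0.4927, -0.281 ]), array([0.0319, 0.0265]), np.float32(-3.07)) [ 0.4916 -0.2806  0.047 ] [ 0.48  -0.297  0.045] [ 0.506 -0.264  0.049]
board 1091 (array([ 0.5251, -0.2833]), array([0.0925, 0.0204]), np.float32(-5.82)) [ 0.5234 -0.2827  0.018 ] [ 0.511 -0.33   0.014] [ 0.538 -0.238  0.021]
blade ray (array([ 0.4874, -0.2802]), array([0.0315, 0.0329]), np.float32(-4.93)) 0.5047856490199002 0.046998782995605615
```

>>> {"fn": "send_rows", "kwargs": {"rows": "0 -0.003 0.03 0; 0 -0.003 0.053 0; 0 -0.003 0.053 0; 0 -0.003 0.053 0; 0 -0.003 0.053 0"}}

```text
clock: 16.18
tool_pos: [0.3808, -0.2721, 0.0342]
eef_rot: [0.044, 0.999, 0.0, -0.0]
contact_force: [-0.1, 0.1, -0.8]
opening: 0.244
finger_force: 55.0
```

```bash
python3 - <<'E'
from h import *
did(0,-.003,.053,0); plan()
p,Q=blade(.018,.036,'w12')
m=(abs(Q[...,2]-.018)<.004)&(Q[...,0]>.507)&(Q[...,0]<.53)&(abs(Q[...,1]+.29)<.1); print(Q[m].min(0))
E
```

```text
clock 16.18 at [ 0.3808 -0.2721  0.0342] yaw 175.00 shift [0. 0. 0.] turn 0.0 q [ 0.58  0.8  -0.1   2.16  0.36  0.2   1.65] open 0.244 F [-0.07  0.12 -0.82]
blade 2478 (array([ 0.4413, -0.2769]), array([0.0315, 0.1276]), np.float32(-5.43)) z 0.0294
n [-0.    -0.001  1.   ]
[ 0.51087178 -0.32653859  0.01400384]
```

>>> {"fn": "send_rows", "kwargs": {"rows": "-0.04 0 0 0; -0.08 0 0 0; -0.12 0 0 0; -0.16 0 0 0; -0.2 0 0 0; -0.24 0 0 0; -0.28 0 0 0; -0.32 0 0 0; -0.347 0 0 0; -0.347 0 0 0"}}

```text
clock: 17.07
tool_pos: [0.487, -0.2811, 0.0345]
eef_rot: [0.043, 0.999, -0.0, 0.001]
contact_force: [0.8, -0.7, -0.6]
opening: 0.247
finger_force: 55.0
```

>>> {"fn": "send_rows", "kwargs": {"rows": "0 0 -0.01 0; 0 0 -0.02 0; 0 0 -0.03 0; 0 0 -0.04 0; 0 0 -0.05 0; 0 0 -0.06 0; 0 0 -0.08 0; 0 0 -0.1 0; 0 0 -0.1 0; 0 0 -0.1 0"}}

```text
clock: 17.9
tool_pos: [0.485, -0.2814, 0.0648]
eef_rot: [0.044, 0.999, -0.0, 0.0]
contact_force: [0.9, 0.0, -1.3]
opening: 0.245
finger_force: 55.0
```

```bash
cat >> h.py <<'E'
def panel(zc,save,e=.008,names=('wrist','side','scene')):
    t=np.array(sensors.get_state()['tool_pos'])
    for n in names:
        T=cal(n)[3]; p,d=eyes.snapshot(n); Q=cloud(n,d); cv2.imwrite(f'pics/{save}_{n}.png',p[:,:,::-1]); np.savez(f'{save}_{n}.npz',p=p,P=Q,T=T)
        m=(p[...,0]>130)&(p[...,0].astype(int)>p[...,2]+35)&(abs(Q[...,2]-zc)<e)&(abs(Q[...,0]-t[0]-.09)<.09)&(abs(Q[...,1]-t[1])<.1)
        if m.sum()<150: print(n,m.sum()); continue
        q=Q[m]; c,nn,q=plane(q,tol=.006); print(n,len(q),rect(q[:,:2]),'z',c[2].round(4),'n',nn.round(3))
E
python3 - <<'E'
from h import *
did(-.347,0,0,0);did(0,0,-.1,0); plan(); z=sensors.get_state()['tool_pos'][2]; panel(z-.005+.010,'w13'); blade(z-.012,z+.002,'w13b')
E
```

```text
clock 17.90 at [ 0.485  -0.2814  0.0648] yaw 174.99 shift [0. 0. 0.] turn 0.0 q [ 0.55  0.8  -0.19  1.87  0.29  0.49  1.65] open 0.245 F [ 0.9   0.   -1.32]
wrist 3383 (array([ 0.581 , -0.2894]), array([0.0764, 0.0334]), np.float32(-4.45)) z 0.0696 n [ 0.001 -0.     1.   ]
side 907 (array([ 0.58  , -0.2887]), array([0.1264, 0.0976]), np.float32(-6.45)) z 0.0703 n [ 0.    -0.007  1.   ]
scene 669 (array([ 0.5742, -0.2911]), array([0.1282, 0.1014]), np.float32(-5.56)) z 0.0712 n [0.005 0.002 1.   ]
blade 1131 (array([ 0.4914, -0.2809]), array([0.0315, 0.0203]), np.float32(-5.49)) z 0.0591
n [-0.007 -0.001  1.   ]
```

>>> {"fn": "send_rows", "kwargs": {"rows": "0 0 -0.03 0; 0 0 -0.08 0; 0 0 -0.14 0; 0 0 -0.2 0; 0 0 -0.26 0; 0 0 -0.32 0; 0 0 -0.37 0; 0 0 -0.4 0; 0 0 -0.4 0; 0 0 -0.4 0"}}

```text
clock: 18.93
tool_pos: [0.4845, -0.2812, 0.1844]
eef_rot: [0.044, 0.999, -0.0, 0.0]
contact_force: [-0.1, -0.5, -2.9]
opening: 0.243
finger_force: 55.0
```

```bash
python3 - <<'E'
from h import *
did(0,0,-.4,0); plan(); z=sensors.get_state()['tool_pos'][2]; panel(z-.005+.010,'w14')
zt=z+.0048
for n in('wrist','side','scene'):
    D=np.load(f'w14_{n}.npz'); p,Q,T=D['p'],D['P'],D['T']; t=sensors.get_state()['tool_pos']
    m=(p[...,1]>140)&(p[...,0].astype(int)>p[...,2]+35)&(abs(Q[...,2]-zt)<.012)&(abs(Q[...,0]-t[0]-.09)<.09)&(abs(Q[...,1]-t[1])<.1)
    m=cv2.morphologyEx(m.astype(np.uint8),cv2.MORPH_CLOSE,np.ones((3,3)))
    c=max(cv2.findContours(m,0,1)[0],key=cv2.contourArea)[:,0]; X=onplane(n,T,c,zt)[:,:2]; print(n,cv2.contourArea(c),rect(X),cv2.approxPolyDP(c,4,True)[:,0].tolist(), np.round(onplane(n,T,cv2.approxPolyDP(c,4,True)[:,0],zt)[:,:2],4).tolist())
E
```

```text
clock 18.93 at [ 0.4845 -0.2812  0.1844] yaw 174.99 shift [0. 0. 0.] turn 0.0 q [ 0.6   0.63 -0.26  1.78  0.22  0.76  1.72] open 0.243 F [-0.1  -0.54 -2.89]
wrist 3394 (array([ 0.5805, -0.2888]), array([0.0766, 0.0332]), np.float32(-5.17)) z 0.1887 n [ 0.004 -0.001  1.   ]
side 921 (array([ 0.5697, -0.2891]), array([0.126 , 0.1146]), np.float32(-5.3)) z 0.1895 n [ 0.002 -0.003  1.   ]
scene 730 (array([ 0.5656, -0.2915]), array([0.1299, 0.118 ]), np.float32(-4.49)) z 0.1902 n [-0.005  0.002  1.   ]
wrist 2966.0 (array([ 0.5811, -0.2891]), array([0.0764, 0.0312]), np.float32(-4.99)) [[323, 336], [234, 339], [228, 370], [329, 370]] [[0.5684, -0.2556], [0.5654, -0.3203], [0.5933, -0.3286], [0.6, -0.2524]]
side 802.0 (array([ 0.5789, -0.2907]), array([0.1218, 0.0951]), np.float32(-5.02)) [[322, 226], [330, 229], [331, 251], [314, 252], [311, 258], [353, 259], [344, 226]] [[0.5784, -0.2295], [0.5945, -0.2433], [0.5776, -0.3197], [0.5391, -0.3175], [0.5282, -0.3359], [0.6193, -0.3525], [0.6305, -0.237]]
scene 410.0 (array([ 0.5765, -0.2899]), array([0.1273, 0.0971]), np.float32(-4.86)) [[227, 139], [202, 148], [218, 169], [236, 161], [227, 162], [219, 149]] [[0.5243, -0.3411], [0.6176, -0.353], [0.6295, -0.2305], [0.5617, -0.227], [0.588, -0.2411], [0.5744, -0.313]]
```

```bash
python3 - <<'E'
from h import *
plan2(.4975,.3364,.184,169.5)
E
```

```text
cmd [  0.4845  -0.2818   0.1837 174.994 ] -> 0.1368 2.0565 -0.0010 turn 0.0153
```

>>> {"fn": "send_rows", "kwargs": {"rows": "0.001 0.013 0 0; 0.003 0.04 0 0; 0.005 0.08 0 0; 0.009 0.133 0 0; 0.013 0.2 0 0; 0.018 0.273 0 0; 0.024 0.353 0 0; 0.029 0.433 0 0; 0.034 0.513 0 0; 0.04 0.593 0 0"}}

```text
clock: 19.92
tool_pos: [0.4878, -0.1002, 0.1843]
eef_rot: [0.043, 0.999, 0.0, -0.0]
contact_force: [0.8, -0.9, -3.5]
opening: 0.248
finger_force: 55.0
```

>>> {"fn": "send_rows", "kwargs": {"rows": "0.005 0.08 0 0; 0.011 0.16 0 0; 0.016 0.24 0 0; 0.021 0.32 0 0; 0.027 0.4 0 0; 0.032 0.48 0 0; 0.037 0.56 0 0; 0.043 0.64 0 0; 0.048 0.72 0 0; 0.053 0.8 0 0"}}

```text
clock: 20.75
tool_pos: [0.4921, 0.1401, 0.1843]
eef_rot: [0.043, 0.999, 0.0, -0.0]
contact_force: [0.8, 0.7, -3.0]
opening: 0.249
finger_force: 55.0
```

>>> {"fn": "send_rows", "kwargs": {"rows": "0.005 0.08 0 0.001; 0.011 0.16 0 0.002; 0.016 0.24 0 0.004; 0.021 0.32 0 0.006; 0.027 0.4 0 0.008; 0.032 0.475 0 0.01; 0.036 0.54 0 0.012; 0.04 0.595 0 0.014; 0.042 0.635 0 0.0153; 0.044 0.6635 0 0.0153"}}

```text
clock: 21.58
tool_pos: [0.496, 0.3394, 0.1841]
eef_rot: [0.09, 0.996, 0.0, -0.0]
contact_force: [0.4, 0.2, -3.1]
opening: 0.244
finger_force: 55.0
```

>>> {"fn": "send_rows", "kwargs": {"rows": "0 0 0.02 0; 0 0 0.06 0; 0 0 0.12 0; 0 0 0.18 0; 0 0 0.24 0; 0 0 0.28 0; 0 0 0.3 0; 0 0 0.3 0; 0 0 0.3 0; 0 0 0.3 0"}}

```text
clock: 22.42
tool_pos: [0.4982, 0.337, 0.0951]
eef_rot: [0.092, 0.996, 0.0, 0.001]
contact_force: [0.3, -0.2, -1.8]
opening: 0.243
finger_force: 55.0
```

```bash
cat >> h.py <<'E'
def corners(save,zt):
    for n in('side','scene'):
        D=np.load(f'{save}_{n}.npz'); p,Q,T=D['p'],D['P'],D['T']; t=sensors.get_state()['tool_pos']
        m=(p[...,1]>130)&(p[...,0].astype(int)>p[...,2]+35)&(abs(Q[...,2]-zt)<.012)&(abs(Q[...,0]-t[0]-.09)<.09)&(abs(Q[...,1]-t[1])<.1)
        m=cv2.morphologyEx(m.astype(np.uint8),cv2.MORPH_CLOSE,np.ones((3,3)))
        c=max(cv2.findContours(m,0,1)[0],key=cv2.contourArea)[:,0]; a=cv2.approxPolyDP(c,3,True)[:,0]; print(n,cv2.contourArea(c),rect(onplane(n,T,c,zt)[:,:2]),np.round(onplane(n,T,a,zt)[:,:2],4).tolist())
E
python3 - <<'E'
from h import *
did(.04,.593,0,0);did(.053,.8,0,0);did(.044,.6635,0,.0153);did(0,0,.3,0)
plan(); z=sensors.get_state()['tool_pos'][2]; panel(z+.005,'w15'); corners('w15',z+.0048)
E
```

```text
clock 22.42 at [0.4982 0.337  0.0951] yaw 169.46 shift [0. 0. 0.] turn 0.0 q [-0.6   0.79 -0.12  1.73  0.14  0.62  0.58] open 0.243 F [ 0.26 -0.24 -1.82]
wrist 3393 (array([0.5934, 0.32  ]), array([0.0764, 0.0338]), np.float32(-10.53)) z 0.1006 n [ 0.002 -0.002  1.   ]
side 327 (array([0.6055, 0.3172]), array([0.1293, 0.0756]), np.float32(-12.89)) z 0.1018 n [-0.008 -0.007  1.   ]
scene 1335 (array([0.587 , 0.3184]), array([0.1244, 0.1025]), np.float32(-9.69)) z 0.1019 n [0.008 0.    1.   ]
side 253.5 (array([0.6026, 0.318 ]), array([0.1219, 0.0718]), np.float32(-11.39)) [[0.585, 0.3791], [0.6114, 0.3337], [0.5594, 0.2677], [0.6272, 0.2586], [0.6498, 0.3707]]
scene 879.0 (array([0.5942, 0.3178]), array([0.1235, 0.0887]), np.float32(-9.88)) [[0.5413, 0.2726], [0.6274, 0.2537], [0.6468, 0.3705], [0.5723, 0.3815], [0.5877, 0.3617], [0.5797, 0.3029], [0.5528, 0.2854], [0.5594, 0.3433]]
```

```bash
python3 - <<'E'
from h import *
plan2(.4945,.3345,.0435,169.5)
E
```

```text
cmd [4.97400e-01 3.36400e-01 9.37000e-02 1.69486e+02] -> 0.0084 -0.0080 0.1673 turn -0.0000
```

>>> {"fn": "send_rows", "kwargs": {"rows": "0.003 -0.003 0.01 0; 0.006 -0.006 0.03 0; 0.0085 -0.008 0.055 0; 0.0085 -0.008 0.08 0; 0.0085 -0.008 0.1 0; 0.0085 -0.008 0.115 0; 0.0085 -0.008 0.125 0; 0.0085 -0.008 0.13 0; 0.0085 -0.008 0.13 0"}}

```text
clock: 23.32
tool_pos: [0.4944, 0.335, 0.0549]
eef_rot: [0.092, 0.996, -0.0, -0.0]
contact_force: [-0.3, -0.6, -2.3]
opening: 0.245
finger_force: 55.0
```

>>> {"fn": "send_rows", "kwargs": {"rows": "0 0 0.004 0; 0 0 0.008 0; 0 0 0.012 0; 0 0 0.016 0; 0 0 0.02 0; 0 0 0.025 0; 0 0 0.03 0; 0 0 0.035 0; 0 0 0.038 0; 0 0 0.038 0"}}

```text
clock: 24.15
tool_pos: [0.4945, 0.3349, 0.0437]
eef_rot: [0.092, 0.996, -0.0, -0.0]
contact_force: [0.3, 0.4, -2.1]
opening: 0.247
finger_force: 55.0
```

```bash
python3 - <<'E'
from h import *
did(.0085,-.008,.13,0); did(0,0,.038,0); plan(); panel(.0565,'w16'); corners('w16',.056); blade(.03,.046,'w16b')
E
```

```text
clock 24.15 at [0.4945 0.3349 0.0437] yaw 169.49 shift [0. 0. 0.] turn 0.0 q [-0.61  0.87 -0.1   1.77  0.16  0.51  0.57] open 0.247 F [ 0.31  0.4  -2.09]
wrist 3385 (array([0.5823, 0.3194]), array([0.0734, 0.032 ]), np.float32(-10.59)) z 0.0564 n [ 0.003 -0.002  1.   ]
side 327 (array([0.6015, 0.3158]), array([0.1282, 0.0724]), np.float32(-9.42)) z 0.0577 n [-0.008 -0.     1.   ]
scene 1275 (array([0.5842, 0.3161]), array([0.1242, 0.1013]), np.float32(-8.89)) z 0.0576 n [0.001 0.003 1.   ]
side 262.5 (array([0.6029, 0.3159]), array([0.1252, 0.0683]), np.float32(-9.49)) [[0.5792, 0.3811], [0.6123, 0.3491], [0.5597, 0.2646], [0.6252, 0.2557], [0.6415, 0.3728]]
scene 837.0 (array([0.5919, 0.3159]), array([0.1238, 0.0892]), np.float32(-10.66)) [[0.5378, 0.2696], [0.6214, 0.249], [0.6429, 0.3667], [0.5664, 0.3823], [0.5845, 0.3604], [0.5767, 0.3046], [0.5448, 0.2774], [0.558, 0.3399]]
blade 1120 (array([0.5014, 0.3344]), array([0.0311, 0.0208]), np.float32(-9.7)) z 0.039
n [-0.022  0.008  1.   ]
```

>>> {"fn": "send_rows", "kwargs": {"rows": "0.02 0 0 0; 0.06 0 0 0; 0.11 0 0 0; 0.16 0 0 0; 0.22 0 0 0; 0.28 0 0 0; 0.34 0 0 0; 0.39 0 0 0; 0.43 0 0 0; 0.43 0 0 0"}}

```text
clock: 25.18
tool_pos: [0.3643, 0.3595, 0.044]
eef_rot: [0.09, 0.996, -0.0, -0.001]
contact_force: [-0.7, 1.0, -1.5]
opening: 0.243
finger_force: 55.0
```

>>> {"fn": "send_rows", "kwargs": {"rows": "0 0 -0.06 0; 0 0 -0.15 0; 0 0 -0.25 0; 0 0 -0.35 0; 0 0 -0.45 0; 0 0 -0.5 0; 0 0 -0.5 0"}}

```text
clock: 25.77
tool_pos: [0.3705, 0.3601, 0.1975]
eef_rot: [0.092, 0.996, 0.003, 0.003]
contact_force: [0.5, 0.2, -1.4]
opening: 0.241
finger_force: 55.0
```

```bash
python3 - <<'E'
from h import *
did(.43,0,0,0); did(0,0,-.5,0); plan()
for n in('side','scene'):
    T=cal(n)[3]; p,d=eyes.snapshot(n); Q=cloud(n,d); np.savez(f'w17_{n}.npz',p=p,P=Q,T=T); cv2.imwrite(f'pics/w17_{n}.png',p[:,:,::-1])
    m=(p[...,1]>150)&(p[...,0].astype(int)>p[...,2]+35)&(abs(Q[...,2]-.056)<.008)&(abs(Q[...,0]-.585)<.08)&(abs(Q[...,1]-.32)<.09)
    m=cv2.morphologyEx(m.astype(np.uint8),cv2.MORPH_CLOSE,np.ones((3,3))); c=max(cv2.findContours(m,0,1)[0],key=cv2.contourArea)[:,0]; print(n,cv2.contourArea(c),rect(onplane(n,T,c,.056)[:,:2])); _,nn,_=plane(Q[m>0]); print(nn.round(3),Q[m>0][:,2].mean())
# where lifter was
plan2(.4559,.0446,.15,184.89)
E
```

```text
clock 25.77 at [0.3705 0.3601 0.1975] yaw 169.39 shift [0. 0. 0.] turn 0.0 q [-0.8   0.54 -0.1   1.9   0.08  0.69  0.44] open 0.241 F [ 0.5   0.16 -1.42]
side 451.5 (array([0.5887, 0.3206]), array([0.1176, 0.0972]), np.float32(-11.18))
[0.061 0.174 0.983] 0.06656890466710307
scene 1263.0 (array([0.5838, 0.3169]), array([0.1234, 0.1025]), np.float32(-9.8))
[-0.465 -0.086  0.881] 0.060115076886301355
cmd [  0.3676   0.358    0.1933 169.486 ] -> -0.4799 -0.9736 0.1443 turn -0.0428
```

>>> {"fn": "send_rows", "kwargs": {"rows": "-0.05 -0.1 0 -0.004; -0.1 -0.2 0 -0.008; -0.15 -0.3 0 -0.012; -0.2 -0.4 0 -0.016; -0.25 -0.5 0 -0.02; -0.3 -0.6 0 -0.025; -0.35 -0.71 0 -0.03; -0.4 -0.81 0 -0.036; -0.45 -0.91 0 -0.043; -0.48 -0.974 0.05 -0.043"}}

```text
clock: 26.7
tool_pos: [0.4572, 0.0408, 0.1786]
eef_rot: [-0.042, 0.999, -0.001, 0.001]
contact_force: [-0.6, 0.7, -1.8]
opening: 0.241
finger_force: 55.0
```

>>> {"fn": "send_rows", "kwargs": {"rows": "0 0 0.1 0; 0 0 0.2 0; 0 0 0.3 0; 0 0 0.4 0; 0 0 0.48 0; 0 0 0.53 0; 0 0 0.54 0; 0 0 0.54 0; 0 0 0.54 0"}}

```text
clock: 27.45
tool_pos: [0.4556, 0.0448, 0.0167]
eef_rot: [-0.043, 0.999, -0.0, -0.001]
contact_force: [0.5, 0.2, -1.7]
opening: 0.248
finger_force: 55.0
```

```bash
python3 - <<'E'
from h import *
did(-.48,-.974,.05,-.043); did(0,0,.54,0); plan(); blade(.005,.03,'w18')
plan2(z=.0075)
E
```

```text
clock 27.45 at [0.4556 0.0448 0.0167] yaw -175.04 shift [0. 0. 0.] turn 0.0 q [-0.17  0.83 -0.05  2.19  0.31  0.12  1.14] open 0.248 F [ 0.48  0.21 -1.68]
blade 2467 (array([0.5165, 0.0505]), array([0.1274, 0.0316]), np.float32(4.52)) z 0.0124
n [-0.001 -0.001  1.   ]
cmd [4.55900e-01 4.45000e-02 1.63000e-02 1.84966e+02] -> -0.0000 0.0000 0.0293 turn -0.0000
```

>>> {"fn": "send_rows", "kwargs": {"rows": "0 0 0.01 0; 0 0 0.018 0; 0 0 0.024 0; 0 0 0.028 0; 0 0 0.031 0; 0 0 0.031 0; 0 0 0.031 0"}}

```text
clock: 28.08
tool_pos: [0.4562, 0.045, 0.008]
eef_rot: [-0.043, 0.999, 0.0, 0.0]
contact_force: [0.2, 0.6, 5.1]
opening: 0.242
finger_force: 55.0
```

>>> {"fn": "send_rows", "kwargs": {"rows": "0 0 0 0; 0 0 0 0; 0 0 0 0; 0 0 0 0; 0 0 0 0; 0 0 0 0; 0 0 0 0; 0 0 0 0", "jaw": -1}}

```text
clock: 28.75
tool_pos: [0.456, 0.045, 0.0076]
eef_rot: [-0.043, 0.999, 0.0, -0.0]
contact_force: [0.3, -0.6, 0.3]
opening: 0.823
finger_force: 0.0
```

>>> {"fn": "send_rows", "kwargs": {"rows": "0 0 -0.05 0; 0 0 -0.15 0; 0 0 -0.3 0; 0 0 -0.45 0; 0 0 -0.6 0; 0 0 -0.75 0; 0 0 -0.85 0; 0 0 -0.85 0; 0 0 -0.85 0"}}

```text
clock: 29.5
tool_pos: [0.4574, 0.0451, 0.2648]
eef_rot: [-0.043, 0.999, 0.0, 0.003]
contact_force: [0.0, 1.0, -0.5]
opening: 1.0
finger_force: 0.0
```

```bash
python3 - <<'E'
from h import *
did(0,0,.031,0); did(0,0,-.85,0); plan()
p,Q=blade(-.003,.012,'w19'); T=np.load('w19.npz')['T']
I=Q
m=(p[...,1]>175)&(p[...,0].astype(int)>p[...,2]+45)&(abs(Q[...,2]-.056)<.007)&(abs(Q[...,0]-.585)<.09)&(abs(Q[...,1]-.32)<.1)
if m.sum()>50: print('panel wrist',m.sum(),rect(Q[m][:,:2]),plane(Q[m])[1].round(3))
h=cv2.cvtColor(p,cv2.COLOR_RGB2HSV); k=(h[...,1]<70)&(Q[...,2]>-.003)&(Q[...,2]<.012)&(Q[...,0]>.4)&(Q[...,0]<.6)&(abs(Q[...,1]-.048)<.035); k=cv2.morphologyEx(k.astype(np.uint8),2,np.ones((3,3)))
c=max(cv2.findContours(k,0,1)[0],key=cv2.contourArea)[:,0]; print('lifter',rect(onplane('wrist',T,c,.003)[:,:2]),Q[k>0][:,2].mean())
g=Q[(Q[...,2]>.09)&(Q[...,2]<.112)&(abs(Q[...,0]-.45)<.05)&(abs(Q[...,1]-.045)<.03)]; print('handle top',g.mean(0).round(4),g[:,2].max())
E
```

```text
clock 29.50 at [0.4574 0.0451 0.2648] yaw -175.07 shift [0. 0. 0.] turn 0.0 q [ 0.    0.39 -0.29  1.95  0.15  0.82  1.29] open 1.000 F [ 0.03  1.   -0.5 ]
blade 1243 (array([0.5503, 0.0438]), array([0.0604, 0.1559]), np.float32(-16.87)) z 0.0012
n [-0.003  0.053  0.999]
panel wrist 3028 (array([0.5805, 0.3185]), array([0.1206, 0.0994]), np.float32(-10.11)) [0.004 0.003 1.   ]
lifter (array([0.5305, 0.0519]), array([0.1052, 0.0323]), np.float32(5.52)) 0.0009318914959273974
handle top [0.4431 0.044  0.0984] 0.10250008346359257
```

```bash
python3 -c "
from plant import finish_job; print(finish_job())"
```

```text
the job is handed in; nothing more can be done
None
```

I handed the job in at about 29.5 s of the 72 s: by my last camera readings the oiled panel is flat on the separator's battens about 5 mm off the lower panel's centre, the separator about 3 mm off and flat, and the lifter back flat on the bench. `finish_job()` returned no verdict.

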